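# Clamp a practice block in the holding fixture

### The arm

A 6-joint arm with a two-finger parallel gripper is mounted at the origin on the work surface. World frame = base frame: x ahead of the robot, y to its left, z up, the work surface at z = 0. Lengths are in m, angles in rad, forces in N, time in s.
With the tool pointing down it reaches from about 0.425 to 1.125 m from the base axis. Payload 14.9 kg.
Tool frame: the origin (TCP) lies on the centre line of the jaws, within the pads' length; the fingertips stand arm.tcp_to_tips ahead of it and the grasp point (between the pads) lies 3 mm ahead of it (arm.tcp_to_tips is the distance from the TCP to the fingertips, in m); z points along the fingers, y is the direction in which the jaws open and shut (so a half turn about z gives the same grasp; the last joint's range is limited). The gripper opens to 91 mm and grips with 3 to 60 N. Pads are 32 mm wide; open, the fingers measure 118 mm over their backs; the gripper's body (76 mm by 178 mm) begins 60 mm behind the grasp point.
Start: joints at [1.099, 0.379, 1.734, -0, 1.028, -0.033], TCP at [0.297, 0.634, 0.215] pointing down, gripper open.
Joint ranges: [-2.77, 2.77], [-0.74, 2.19], [0, 2.66], [-1.06, 4.2], [0.31, 2.87], [-3.08, 3.08]. Speed limits (rad/s): [1.89, 1.89, 2.39, 3.14, 3.14, 3.14].

### API

Orientations are given as a 3x3 rotation matrix whose columns are the frame's x, y, z axes.
In Python, from workcell import arm gives the robot as it stands. The module is installed in compiled form; this text tells all that it offers.
- The arm moves only by the tool send_rows, never from a script. Its argument "moves" is a list of rows, each an object of numbers: "jaw": the closure, from -1 (fully open) to 1 (shut), so that 0 is half open; "dx", "dy", "dz": the shift along the tool's x, y, z in m; "ax", "ay", "az": the turn, a rotation vector about the tool's x, y, z in rad. In form: [{"jaw": .., "dx": .., "dy": .., "dz": .., "ax": .., "ay": .., "az": ..}, ...]. A call has 1 to 20 rows; each row is the pose to reach, as a shift and turn from the pose measured when the call began, along the tool's axes at that moment; what a row does not reach only later rows make up. A row lasts 1/10 s, in which the tool goes at most 50 mm and 8.59 degrees, less where a joint would pass 70% of its speed; a pose out of reach is approached as far as the arm can. A call with a gripper value outside its range is refused whole. The fingers move at their own pace and stop on an object; "grip_force" is the grip in N (left out, the last holds). Time passes only in rows, so rows that repeat a pose let the fingers close. It gives the time, the measured TCP pose, the force and the opening at its end, in the units of the state.
- arm.sense(): the state, without advancing time (a new reading comes with each control period).
- arm.capture(name): name is "scene" or "side" or "wrist"; returns a dict with "frame" (420x560x3 uint8, red, green, blue), "K" (3x3 intrinsics, pixels), "rvec" (rotation vector, rad) and "tvec" (3), from world to camera coordinates, as OpenCV has them. Camera axes: x right, y down, z forward; pixel columns grow to the right and rows downward; lengths in m; the calibration is good to about 2 mm. The wrist camera is an equidistant fisheye: a pixel r from the principal point sees the ray r / f radians off the axis. A picture is of the moment at which its call begins. There is no depth.
- arm.sign_off(): hands the job in, once; it reports no verdict.
The state is a dict: "time_s": time; "joint_positions": joint angles; "qd": joint speeds; "joint_torque": joint torques, N m; "tcp_pos": TCP position; "eef_rot": TCP orientation; "wrist_force": force on the tool from outside, world axes, zero at the start; "moment": the same for the moment, N m; "width": finger opening in m.
Only numpy, scipy, OpenCV 4.12 (cv2) and the standard library are available. Lean on these libraries where they do the work, as an engineer would, in place of code of your own. Each camera call takes 0.05 s, during which the arm holds its last target.

### The job

First turn the T-handled clamp knob on the sliding stop clockwise as far as it goes, so that the stop is locked where it stands. Then squeeze the clamp's trigger towards its fixed handle, pumping it again and again, until the jaw's spring pad presses the wooden block firmly against the stop: the sprung pad should be pressed about half-way in, never bottomed out, which would crush the block. Work the jaw only with the trigger, leave the things lying around alone, and finish holding: keep the trigger squeezed in the fingers with the block gripped.

Things in the scene. Friction and masses are not known exactly. Their poses are not given: they have to be found in the camera images.
- fixture: aluminium base plate 360 x 110 x 12 mm, fixed to the trolley; origin at the centre of its underside. Its x axis runs along the clamp bar from the fixed handle (-x end) through trigger, jaw and block to the sliding stop with its knob (+x end); z up. Tops: housing 70 mm, block 82, stop 70. Loose things lie around it, up to 105 mm high, and a rubber ring on it; a 155 mm high box beyond
- handle_back (a point): point on the back face (towards -x of the fixture) of the fixed black handle, 115 mm above the trolley top, at the height of the trigger's roller. The upright handle is 16 mm thick along the fixture's x and 30 mm wide, its top at 140 mm, and takes no harm from the fingers
- roller (a point): centre of the round steel cross bar (roller, diameter 16 mm, 36 mm long) at the top of the trigger, 115 mm above the trolley top. At rest its front face is 62 mm from the handle's back face, fully squeezed 44 mm: one finger goes behind the handle and one in front of the roller, from above, closing along the fixture's x. 25 mm are free beyond either and all above is clear
- trigger (a joint): angle of the trigger, 0 at rest to 0.36 rad fully squeezed (18 mm of roller travel, 50 mm above its pivot); a spring brings it back when the fingers open. Takes 2 N idle, 8 to 12 N when it drives the jaw. The jaw goes forward about 0.35 mm per mm of roller travel after 1 to 4 mm lost, 5 to 6 mm a stroke, 3 to 5 once the pad presses; on the way back the jaw stays.
- jaw (a joint): advance of the jaw along the fixture's +x (m), 0 to 0.062; starts at 0.006 to 0.022. The jaw moves only forward and holds itself by friction. Do not push it by hand. The jaw head is a dark steel plate on the bar, its top 71 mm above the trolley top
- pad (a joint): how far the round rubber pad (32 mm across, 50 mm above the trolley top) in front of the jaw is pressed in against its spring (m): 0 free, 0.014 bottomed out; spring 700 N/m. Good grip: about 0.0065 (0.003 to 0.010). Over 0.012 the block counts as crushed. Once the block is against the locked stop, each mm that the jaw advances presses the pad in by 1 mm
- pad_front (a point): centre of the pad's front face, which meets the block
- block_centre (a point): centre of the loose beech block, 40 mm along the fixture's x, 60 mm across, 70 mm high, 120 g, standing on the base plate between pad and stop; at the start 1 to 6 mm from the stop and 6 to 27 mm from the pad. The jaw pushes it up to the stop
- block: the same block; origin at the centre of its underside, z up
- stop (a joint): travel of the sliding stop along the fixture's +x (m), 0 to 0.045, starts at 0. It slides lightly (1.5 N) until its knob is tight; locked it stands more than 12 N. The stop is a grey block 60 mm long with a 50 mm square rubber face towards the block
- knob_grip (a point): middle of the T-grip of the black clamp knob on top of the stop, on the knob's axis, 95 mm above the trolley top. The grip is a bar 46 x 13 mm, 26 mm high (82 to 108 mm above the trolley top); it lies along the point's x axis, which turns with it
- knob (a joint): angle of the knob, 0 to 1.35 rad, growing clockwise seen from above; starts at 0 to 0.2 (loose, the bar nearly along the fixture's x); the stop is locked over 1.15. It turns with 0.1 to 0.15 N m and stays where it is left
There are look-alikes about, which are no part of the job. There is more than one size of the block; the job needs the middle-sized.

How it is judged:
On the way, in this order (a step that is already met when the one before it is completed fails the run):
1. the knob is tightened with the stop where it stood (value of joint knob above 1.15 rad and value of joint stop below 0.006 m), for 0.2 s.
2. the trigger is squeezed by the fingers and drives the jaw (value of joint trigger above 0.12 rad and contact force between the fingers and trigger above 1 N), for 0.1 s.
3. the pad presses the block against the stop (value of joint pad above 0.003 m and contact force between stop and block above 1 N), for 0.2 s.
At the end, for the whole second after the job is handed in: The knob is tight (over 1.15 rad), the stop within 6 mm of where it stood, the block upright between pad and stop and pressed by both with more than 1.2 N, the pad pressed in 3 to 10 mm, and the fingers still hold the trigger squeezed (over 0.05 rad, more than 1 N) (all of step 1 and value of joint pad between 0.003 and 0.01 m and contact force between each of pad, stop and block above 1.2 N and angle between block's own z axis and vertical below 0.1 rad and value of joint trigger above 0.05 rad and contact force between the fingers and trigger above 1 N and linear speed of block below 0.01 m/s); the arm keeps its last pose, push and grip.
It fails at once if the block is crushed (pad pressed in over 12 mm) (value of joint pad above 0.012 m).
It fails at once if the jaw is pushed by the robot instead of the trigger (contact force between the arm and jaw above 2 N).
It fails at once if a bystander is moved by more than 30 mm (distance of any of bowl, trocar, grasper_a, grasper_b, driver, ring_a, ring_b from where it was at the start of the episode above 0.03 m).
It also fails if it takes over 72 s, if anything falls off the work surface, if the arm or the gripper's body presses on something with over 40 N, if the wrist force passes 120 N, or if a joint passes its speed limit or range.

## Working session

There is one attempt and no reset: what is moved stays moved. The work goes in short steps, Python scripts to look and compute and a tool call to move; the robot and the scene stay as the last step left them, time stands still between calls to the robot, and variables do not carry over. Pictures are saved under pics/ and viewed, and the job is handed in when it is done.

Besides the shell and the picture viewer there is one more tool, called as name(argument=value, ...) on one line, values as JSON. send_rows: Moves the arm, as the interface text tells. Its arguments: {"type":"object","properties":{"moves":{"type":"array","items":{"type":"object","properties":{"jaw":{"type":"number"},"dx":{"type":"number"},"dy":{"type":"number"},"dz":{"type":"number"},"ax":{"type":"number"},"ay":{"type":"number"},"az":{"type":"number"}}}},"grip_force":{"type":"number"}},"required":["moves"]}

```bash
mkdir -p pics; ls; cat > h.py <<'E'
import numpy as np, cv2, pickle
from workcell import arm
def cap(n,tag):
    c=arm.capture(n); pickle.dump(c,open(f'pics/{tag}.pkl','wb'))
    cv2.imwrite(f'pics/{tag}.png',c['frame'][:,:,::-1]); return c
def load(tag): return pickle.load(open(f'pics/{tag}.pkl','rb'))
def ray(c,u,v,fish=False):
    K=c['K'];R=cv2.Rodrigues(np.array(c['rvec'],float))[0];t=np.array(c['tvec'],float).ravel()
    x=(u-K[0,2])/K[0,0];y=(v-K[1,2])/K[1,1]
    if fish:
        r=np.hypot(x,y); s=np.sin(r)/r if r>1e-9 else 1; d=np.array([x*s,y*s,np.cos(r)])
    else: d=np.array([x,y,1.])
    d=R.T@d; return -R.T@t,d/np.linalg.norm(d)
def onz(c,u,v,z,fish=False):
    o,d=ray(c,u,v,fish); return o+d*(z-o[2])/d[2]
def tri(rs):
    A=0;b=0
    for o,d in rs:
        P=np.eye(3)-np.outer(d,d);A=A+P;b=b+P@o
    p=np.linalg.solve(A,b); return p,[np.linalg.norm((np.eye(3)-np.outer(d,d))@(p-o)) for o,d in rs]
def proj(c,p,fish=False):
    R=cv2.Rodrigues(np.array(c['rvec'],float))[0];q=R@np.array(p)+np.array(c['tvec']).ravel();K=c['K']
    if fish:
        r=np.hypot(q[0],q[1]);th=np.arctan2(r,q[2]);k=th/r;return K[0,0]*q[0]*k+K[0,2],K[1,1]*q[1]*k+K[1,2]
    return K[0,0]*q[0]/q[2]+K[0,2],K[1,1]*q[1]/q[2]+K[1,2]
E
python3 - <<'E'
from h import *
for n in ['scene','side','wrist']:
    c=cap(n,n+'0'); print(n,c['K'][0,0],c['K'][0,2],c['K'][1,2],ray(c,280,210)[0])
print(arm.sense(),arm.tcp_to_tips)
E
```

```text
pics
scene 443.3192393124947 284.0135599829168 211.01814633098115 [0.76712725 0.53224224 0.5014379 ]
side 405.6485819396827 275.15694094001265 207.27227333969932 [ 0.20242854 -0.35574632  0.57011254]
wrist 325.19226210127806 277.51542242719563 205.62769761149312 [0.23607131 0.66111613 0.38392629]
{'time_s': 0.15, 'joint_positions': array([ 1.09869550e+00,  3.79276514e-01,  1.73463716e+00,  2.38329182e-05,
        1.02853313e+00, -3.32742182e-02]), 'qd': array([-0.00038261, -0.00259439, -0.00297713, -0.00093168,  0.00042693,
        0.00210217]), 'joint_torque': array([-1.96567220e-03, -7.64115500e+01, -4.34654689e+01,  6.50319667e-02,
        4.09966742e-02, -7.16439354e-05]), 'tcp_pos': array([0.29726006, 0.63341273, 0.21455173]), 'eef_rot': array([[-9.05245596e-01,  4.24888509e-01, -4.06616004e-04],
       [ 4.24888701e-01,  9.05245286e-01, -7.51441680e-04],
       [ 4.88082852e-05, -8.53005817e-04, -9.99999635e-01]]), 'wrist_force': array([-0.8618444 , -1.05793934,  0.03700176]), 'moment': array([-0.00524574,  0.00881135, -0.0301287 ]), 'width': 0.09082235819821305} 0.022
```

View pics/scene0.png

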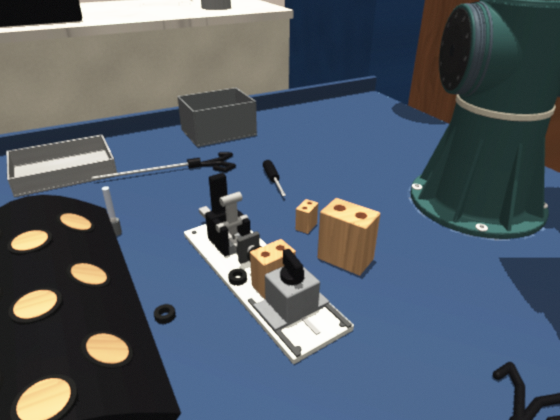

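View pics/side0.png

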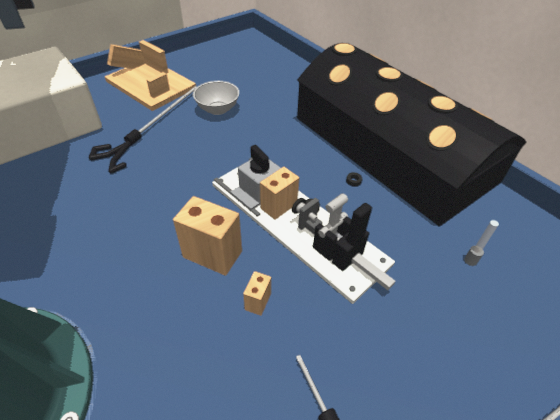

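View pics/wrist0.png

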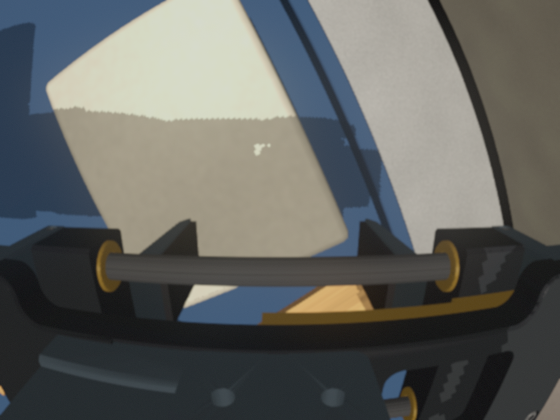

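The three views show the fixture (scene: plate from (183,232) to (353,325), knob at (292,265); side: knob at (260,158), handle at (360,225)). I'll enlarge both views next.

```bash
python3 - <<'E'
import cv2
a=cv2.imread('pics/scene0.png')[165:365,170:370];cv2.imwrite('pics/sc_z.png',cv2.resize(a,(800,600) if 0 else (600,600),interpolation=cv2.INTER_CUBIC))
a=cv2.imread('pics/side0.png')[140:310,200:400];cv2.imwrite('pics/si_z.png',cv2.resize(a,(700,595),interpolation=cv2.INTER_CUBIC))
E
```

```text
(no output)
```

View pics/sc_z.png

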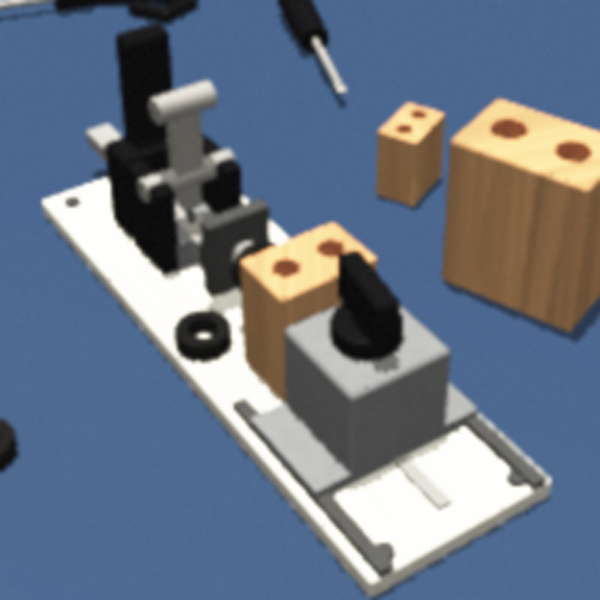

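View pics/si_z.png

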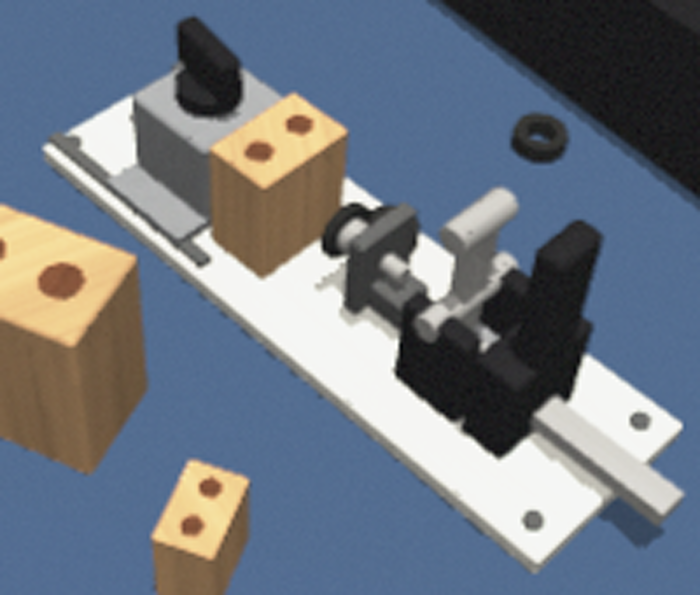

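The stop with its T knob is at the +x end (scene zoom (368,300), side zoom (208,60)). The roller is at scene zoom (183,102) / side zoom (480,217), and the handle top is at (143,38) / (578,235). Next I cast rays through these.

```bash
python3 - <<'E'
from h import *
a=load('scene0');b=load('side0')
S=lambda p:(p[0]/3+170-.33,p[1]/3+165-.33)
T=lambda p:(p[0]/3.5+200-.36,p[1]/3.5+140-.36)
np.set_printoptions(precision=4,suppress=True)
for n,p in dict(left=(42,202),bot=(372,590),right=(550,485)).items(): print('S',n,onz(a,*S(p),.012))
for n,p in dict(bot=(537,568),right=(683,428),left=(45,150)).items(): print('T',n,onz(b,*T(p),.012))
for n,p,q in [('roller',(183,102),(480,217)),('knobtop',(365,277),(208,44)),('handletop',(143,38),(578,235)),('blockhole1',(287,267),(300,124)),('blockhole2',(331,248),(259,151))]:
    print(n,*tri([ray(a,*S(p)),ray(b,*T(q))]))
print(onz(a,*S((183,102)),.115),onz(b,*T((480,217)),.115))
# knob bar top ends
for p in [(350,260),(388,300)]: print('kS',onz(a,*S(p),.108))
for p in [(190,25),(228,66)]: print('kT',onz(b,*T(p),.108))
E
```

```text
S left [ 0.6069 -0.1624  0.012 ]
S bot [0.5673 0.1952 0.012 ]
S right [0.4605 0.1815 0.012 ]
T bot [ 0.4931 -0.18    0.012 ]
T right [ 0.6018 -0.1674  0.012 ]
T left [0.4545 0.1751 0.012 ]
roller [ 0.5411 -0.0726  0.1155] [np.float64(0.0004259216805347854), np.float64(0.00042592168053477887)]
knobtop [0.5195 0.1025 0.1064] [np.float64(0.0017381209352632368), np.float64(0.0017381209352635347)]
handletop [ 0.5483 -0.1173  0.1375] [np.float64(0.0017778778585524008), np.float64(0.0017778778585524734)]
blockhole1 [0.5365 0.0495 0.0818] [np.float64(0.00038330371797924153), np.float64(0.0003833037179793821)]
blockhole2 [0.5088 0.0459 0.0816] [np.float64(0.0009093402407964177), np.float64(0.0009093402407965444)]
[ 0.541  -0.0739  0.115 ] [ 0.541  -0.0722  0.115 ]
kS [0.522  0.0885 0.108 ]
kS [0.5207 0.123  0.108 ]
kT [0.5181 0.1194 0.108 ]
kT [0.5151 0.0821 0.108 ]
```

```bash
cat >> h.py <<'E'
def plan(p,yang):
    """tool-axis shift and turn to reach TCP p, pointing down, tool y at yang deg (world)"""
    s=arm.sense();R=np.array(s['eef_rot']);y=np.radians(yang)
    Y=np.array([np.cos(y),np.sin(y),0]);Z=np.array([0,0,-1.]);X=np.cross(Y,Z)
    Rt=np.c_[X,Y,Z]; d=R.T@(np.array(p)-s['tcp_pos']); w=cv2.Rodrigues(R.T@Rt)[0].ravel()
    print('d',np.round(d,4),'a',np.round(w,4),'dist',np.linalg.norm(d).round(3),'tcp',np.round(s['tcp_pos'],4),'t',s['time_s'],'q6',s['joint_positions'][5].round(2))
E
python3 - <<'E'
from h import *
plan((.5195,.1025,.23),-1.5)
E
```

```text
d [-0.4268 -0.3862 -0.0151] a [-8.0000e-04  5.0000e-04  1.1581e+00] dist 0.576 tcp [0.2973 0.6334 0.2146] t 0.15 q6 -0.03
```

send_rows(moves=[{"jaw":-1,"dz":-0.03},{"jaw":-1,"dx":-0.427,"dy":-0.386,"dz":-0.03,"az":1.158},{"jaw":-1,"dx":-0.427,"dy":-0.386,"dz":-0.03,"az":1.158},{"jaw":-1,"dx":-0.427,"dy":-0.386,"dz":-0.03,"az":1.158},{"jaw":-1,"dx":-0.427,"dy":-0.386,"dz":-0.03,"az":1.158},{"jaw":-1,"dx":-0.427,"dy":-0.386,"dz":-0.03,"az":1.158},{"jaw":-1,"dx":-0.427,"dy":-0.386,"dz":-0.03,"az":1.158},{"jaw":-1,"dx":-0.427,"dy":-0.386,"dz":-0.03,"az":1.158},{"jaw":-1,"dx":-0.427,"dy":-0.386,"dz":-0.03,"az":1.158},{"jaw":-1,"dx":-0.427,"dy":-0.386,"dz":-0.03,"az":1.158},{"jaw":-1,"dx":-0.427,"dy":-0.386,"dz":-0.03,"az":1.158},{"jaw":-1,"dx":-0.427,"dy":-0.386,"dz":-0.03,"az":1.158},{"jaw":-1,"dx":-0.427,"dy":-0.386,"dz":-0.03,"az":1.158},{"jaw":-1,"dx":-0.427,"dy":-0.386,"dz":-0.015,"az":1.158},{"jaw":-1,"dx":-0.427,"dy":-0.386,"dz":-0.015,"az":1.158},{"jaw":-1,"dx":-0.427,"dy":-0.386,"dz":-0.015,"az":1.158}], grip_force=25)

```text
schema error: expected keys jaw, dx, dy, dz, ax, ay, az
```

```bash
python3 - <<'E'
from h import *
plan((.5195,.1025,.108),-1.5)
a=cap('wrist','wrist1');b=cap('scene','scene1')
print(arm.sense()['wrist_force'], proj(a,(.5195,.1025,.108),True),proj(b,(.5195,.1025,.108)))
E
```

```text
d [-0.4268 -0.3861  0.1069] a [-8.0000e-04  5.0000e-04  1.1581e+00] dist 0.585 tcp [0.2973 0.6334 0.2146] t 0.15 q6 -0.03
[ 0.26685341  0.29080757 -0.18461108] (np.float64(61.899220558029356), np.float64(436.84809429095986)) (np.float64(292.5583487751109), np.float64(256.2030067397058))
```

View pics/wrist1.png

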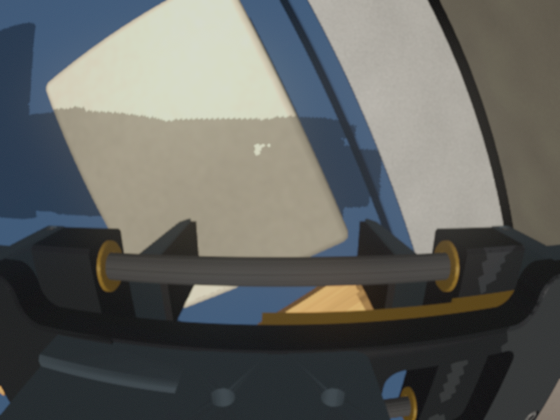

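View pics/scene1.png

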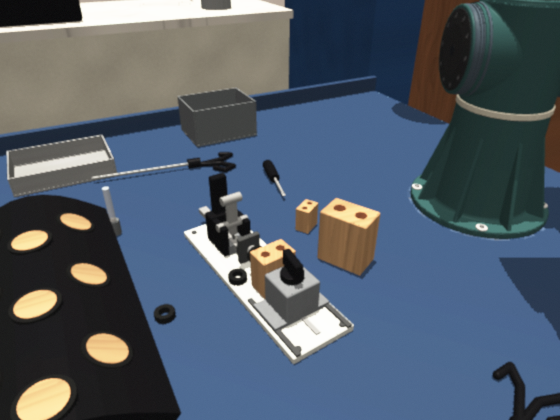

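The call was refused because every row needs all seven keys, so the arm hasn't moved. The pictures are unchanged. I'll resend it with full rows.

send_rows(moves=[{"jaw":-1,"dx":0,"dy":0,"dz":-0.03,"ax":0,"ay":0,"az":0},{"jaw":-1,"dx":-0.427,"dy":-0.386,"dz":-0.03,"ax":0,"ay":0,"az":1.158},{"jaw":-1,"dx":-0.427,"dy":-0.386,"dz":-0.03,"ax":0,"ay":0,"az":1.158},{"jaw":-1,"dx":-0.427,"dy":-0.386,"dz":-0.03,"ax":0,"ay":0,"az":1.158},{"jaw":-1,"dx":-0.427,"dy":-0.386,"dz":-0.03,"ax":0,"ay":0,"az":1.158},{"jaw":-1,"dx":-0.427,"dy":-0.386,"dz":-0.03,"ax":0,"ay":0,"az":1.158},{"jaw":-1,"dx":-0.427,"dy":-0.386,"dz":-0.03,"ax":0,"ay":0,"az":1.158},{"jaw":-1,"dx":-0.427,"dy":-0.386,"dz":-0.03,"ax":0,"ay":0,"az":1.158},{"jaw":-1,"dx":-0.427,"dy":-0.386,"dz":-0.03,"ax":0,"ay":0,"az":1.158},{"jaw":-1,"dx":-0.427,"dy":-0.386,"dz":-0.03,"ax":0,"ay":0,"az":1.158},{"jaw":-1,"dx":-0.427,"dy":-0.386,"dz":-0.03,"ax":0,"ay":0,"az":1.158},{"jaw":-1,"dx":-0.427,"dy":-0.386,"dz":-0.03,"ax":0,"ay":0,"az":1.158},{"jaw":-1,"dx":-0.427,"dy":-0.386,"dz":-0.03,"ax":0,"ay":0,"az":1.158},{"jaw":-1,"dx":-0.427,"dy":-0.386,"dz":-0.015,"ax":0,"ay":0,"az":1.158},{"jaw":-1,"dx":-0.427,"dy":-0.386,"dz":-0.015,"ax":0,"ay":0,"az":1.158},{"jaw":-1,"dx":-0.427,"dy":-0.386,"dz":-0.015,"ax":0,"ay":0,"az":1.158}], grip_force=25)

```text
time_s: 1.85
tcp_pos: [0.5193, 0.1033, 0.2295]
eef_rot: [[0.025, 1.0, -0.001], [1.0, -0.025, -0.001], [-0.001, -0.001, -1.0]]
wrist_force: [-0.6, 0.6, 1.2]
width: 0.0913
```

```bash
python3 - <<'E'
from h import *
plan((.5195,.1025,.108),-1.5)
a=cap('wrist','wrist2');b=cap('scene','scene2')
print(arm.sense()['wrist_force'], proj(a,(.5195,.1025,.108),True),proj(b,(.5195,.1025,.108)))
E
```

```text
d [-0.0007  0.0004  0.1215] a [-0.0014  0.0006  0.0008] dist 0.122 tcp [0.5193 0.1033 0.2295] t 1.85 q6 0.18
[0.73792007 0.03791183 0.06110093] (np.float64(278.8190145377111), np.float64(200.7993632661912)) (np.float64(292.5583487751109), np.float64(256.2030067397058))
```

View pics/wrist2.png

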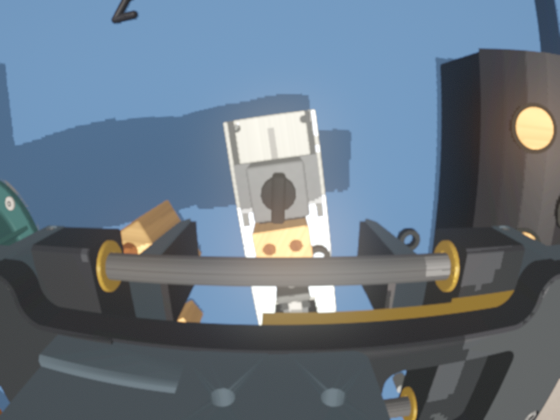

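View pics/scene2.png

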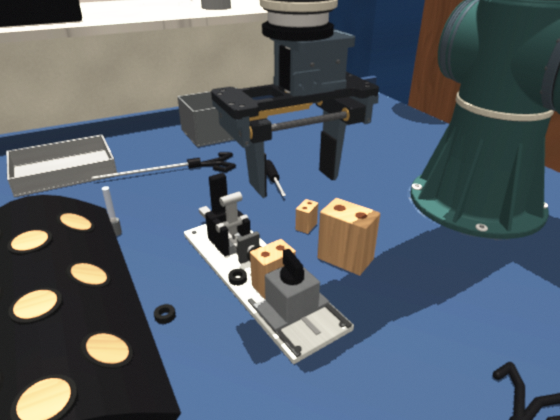

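The wrist view shows the knob bar upright at column 278, rows about 175 to 222, and the predicted top centre was (279,201). The bar is parallel to the pads, between the fingers. A zoom will check the centring.

```bash
python3 - <<'E'
from h import *
a=cv2.imread('pics/wrist2.png')[150:250,220:340];cv2.imwrite('pics/w2z.png',cv2.resize(cv2.convertScaleAbs(a,alpha=1.6,beta=20),(720,600),interpolation=cv2.INTER_CUBIC))
c=load('wrist2')
print(ray(c,278,200,True)[0])
for z in(.108,.095,.082): print(z,[np.round(proj(c,(.5195+x,.1025+y,z),True),1) for x,y in((-.0065,-.023),(.0065,-.023),(-.0065,.023),(.0065,.023))])
E
```

```text
[0.52041422 0.1693728  0.39892422]
0.108 [array([272.5, 224.9]), array([286.3, 224.6]), array([271. , 176.2]), array([285.4, 175.8])]
0.095 [array([272.7, 221. ]), array([286. , 220.7]), array([271.3, 174.1]), array([285.1, 173.8])]
0.082 [array([272.9, 217.3]), array([285.7, 217. ]), array([271.6, 172.2]), array([284.8, 171.9])]
```

View pics/w2z.png

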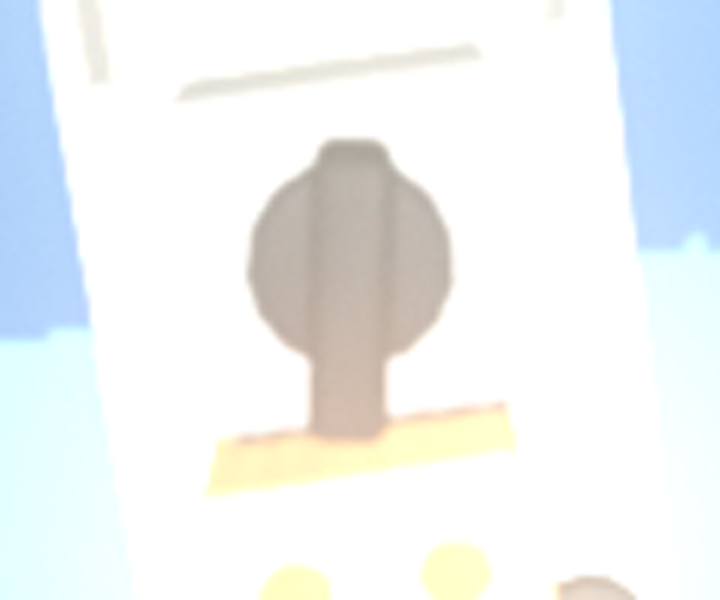

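The bar centre agrees within about 1 mm. The bar lies at roughly 87.6° in the world, so the knob is at about 0.15 rad. I'll descend and close.

send_rows(moves=[{"jaw":-1,"dx":0,"dy":0,"dz":0.05,"ax":0,"ay":0,"az":0.017},{"jaw":-0.4,"dx":0,"dy":0,"dz":0.09,"ax":0,"ay":0,"az":0.017},{"jaw":-0.4,"dx":0,"dy":0,"dz":0.12,"ax":0,"ay":0,"az":0.017},{"jaw":-0.2,"dx":0,"dy":0,"dz":0.1215,"ax":0,"ay":0,"az":0.017},{"jaw":0.2,"dx":0,"dy":0,"dz":0.1215,"ax":0,"ay":0,"az":0.017},{"jaw":1,"dx":0,"dy":0,"dz":0.1215,"ax":0,"ay":0,"az":0.017},{"jaw":1,"dx":0,"dy":0,"dz":0.1215,"ax":0,"ay":0,"az":0.017},{"jaw":1,"dx":0,"dy":0,"dz":0.1215,"ax":0,"ay":0,"az":0.017}], grip_force=15)

```text
time_s: 2.75
tcp_pos: [0.5204, 0.1037, 0.1099]
eef_rot: [[0.042, 0.999, 0.002], [0.999, -0.042, -0.0], [0.0, 0.002, -1.0]]
wrist_force: [-0.7, 0.2, -0.4]
width: 0.038
```

```bash
python3 - <<'E'
from h import *
plan((.5195,.1025,.108),-2.4)
s=arm.sense();print(s['wrist_force'],s['moment'],s['width'])
E
```

```text
d [-0.0012 -0.0008  0.0019] a [ 0.0018 -0.      0.0002] dist 0.002 tcp [0.5204 0.1037 0.1099] t 2.75 q6 0.19
[-0.7259538  0.2386719 -0.3726392] [-0.14053384  0.09238097 -0.01667854] 0.03795748765529785
```

send_rows(moves=[{"jaw":1,"dx":-0.001,"dy":-0.0008,"dz":0.0015,"ax":0,"ay":0,"az":0},{"jaw":1,"dx":-0.001,"dy":-0.0008,"dz":0.0015,"ax":0,"ay":0,"az":0},{"jaw":1,"dx":-0.001,"dy":-0.0008,"dz":0.0015,"ax":0,"ay":0,"az":0},{"jaw":1,"dx":-0.001,"dy":-0.0008,"dz":0.0015,"ax":0,"ay":0,"az":0}])

```text
time_s: 3.15
tcp_pos: [0.5195, 0.1027, 0.1085]
eef_rot: [[0.042, 0.999, 0.002], [0.999, -0.042, -0.0], [-0.0, 0.002, -1.0]]
wrist_force: [-0.8, 0.1, 2.4]
width: 0.0125
```

```bash
python3 - <<'E'
from h import *
plan((.5195,.1025,.108),-2.4)
s=arm.sense();print(s['wrist_force'],s['moment'],s['width'])
cap('side','side3');cap('scene','scene3')
E
```

```text
d [-0.0002  0.      0.0005] a [0.0016 0.     0.0001] dist 0.001 tcp [0.5195 0.1027 0.1085] t 3.15 q6 0.19
[-0.80995618  0.12538399  2.41577401] [-0.1162375   0.19425095 -0.00942943] 0.012500842339416007
```

View pics/side3.png

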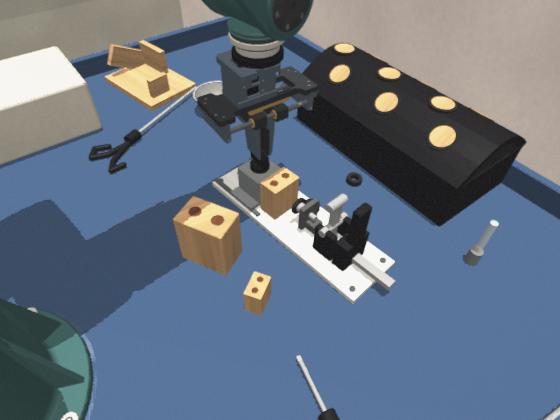

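View pics/scene3.png

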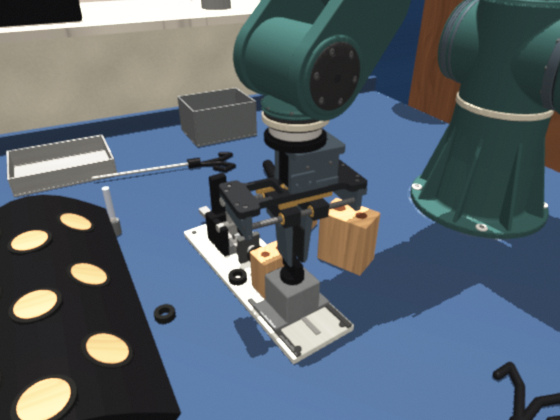

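The bar is gripped at 12.5 mm and the stop hasn't moved. Now I turn it clockwise.

send_rows(moves=[{"jaw":1,"dx":0,"dy":0,"dz":0,"ax":0,"ay":0,"az":0},{"jaw":1,"dx":0,"dy":0,"dz":0,"ax":0,"ay":0,"az":0.1},{"jaw":1,"dx":0,"dy":0,"dz":0,"ax":0,"ay":0,"az":0.2},{"jaw":1,"dx":0,"dy":0,"dz":0,"ax":0,"ay":0,"az":0.3},{"jaw":1,"dx":0,"dy":0,"dz":0,"ax":0,"ay":0,"az":0.4},{"jaw":1,"dx":0,"dy":0,"dz":0,"ax":0,"ay":0,"az":0.5},{"jaw":1,"dx":0,"dy":0,"dz":0,"ax":0,"ay":0,"az":0.6},{"jaw":1,"dx":0,"dy":0,"dz":0,"ax":0,"ay":0,"az":0.7},{"jaw":1,"dx":0,"dy":0,"dz":0,"ax":0,"ay":0,"az":0.8},{"jaw":1,"dx":0,"dy":0,"dz":0,"ax":0,"ay":0,"az":0.9},{"jaw":1,"dx":0,"dy":0,"dz":0,"ax":0,"ay":0,"az":1.0},{"jaw":1,"dx":0,"dy":0,"dz":0,"ax":0,"ay":0,"az":1.06},{"jaw":1,"dx":0,"dy":0,"dz":0,"ax":0,"ay":0,"az":1.12},{"jaw":1,"dx":0,"dy":0,"dz":0,"ax":0,"ay":0,"az":1.12}], grip_force=30)

```text
time_s: 4.65
tcp_pos: [0.5189, 0.103, 0.1084]
eef_rot: [[0.918, 0.396, 0.0], [0.396, -0.918, 0.0], [0.0, -0.0, -1.0]]
wrist_force: [-4.8, 3.9, 5.3]
width: 0.0118
```

```bash
python3 - <<'E'
from h import *
plan((.5195,.1025,.108),-2.4-64.2)
s=arm.sense();print(s['wrist_force'],s['moment'],s['width'])
E
```

```text
d [0.0004 0.0007 0.0004] a [-0.0002 -0.0003 -0.0016] dist 0.001 tcp [0.5189 0.103  0.1084] t 4.65 q6 1.32
[-4.79341128  3.85343714  5.33970087] [0.64855825 1.14989616 0.07147958] 0.011790466775278785
```

send_rows(moves=[{"jaw":1,"dx":0,"dy":0,"dz":0,"ax":0,"ay":0,"az":0.05},{"jaw":1,"dx":0,"dy":0,"dz":0,"ax":0,"ay":0,"az":0.09}])

```text
time_s: 4.85
tcp_pos: [0.5187, 0.1032, 0.1084]
eef_rot: [[0.951, 0.31, -0.0], [0.31, -0.951, 0.0], [-0.0, -0.0, -1.0]]
wrist_force: [-2.8, 1.9, 3.4]
width: 0.0114
```

```bash
python3 - <<'E'
from h import *
plan((.5195,.1025,.108),-2.4-64.2)
s=arm.sense();print(s['wrist_force'],s['moment'],s['width'])
E
```

```text
d [0.0006 0.0009 0.0004] a [-0.0004  0.0001 -0.0932] dist 0.001 tcp [0.5187 0.1032 0.1084] t 4.85 q6 1.41
[-2.76709701  1.93465398  3.44428373] [0.33223224 0.61292492 0.24448237] 0.011412298155156101
```

The moment rose to 0.24 N m, more than the turning friction, so the knob is against its end stop. I'll release, opening only part way, and rise.

send_rows(moves=[{"jaw":0.4,"dx":0,"dy":0,"dz":0,"ax":0,"ay":0,"az":0},{"jaw":0.4,"dx":0,"dy":0,"dz":0,"ax":0,"ay":0,"az":0},{"jaw":0.4,"dx":0,"dy":0,"dz":-0.01,"ax":0,"ay":0,"az":0},{"jaw":0.4,"dx":0,"dy":0,"dz":-0.05,"ax":0,"ay":0,"az":0},{"jaw":0,"dx":0,"dy":0,"dz":-0.09,"ax":0,"ay":0,"az":0},{"jaw":-0.4,"dx":0,"dy":0,"dz":-0.12,"ax":0,"ay":0,"az":0},{"jaw":-1,"dx":0,"dy":0,"dz":-0.12,"ax":0,"ay":0,"az":0},{"jaw":-1,"dx":0,"dy":0,"dz":-0.12,"ax":0,"ay":0,"az":0}])

```text
time_s: 5.65
tcp_pos: [0.519, 0.1031, 0.2293]
eef_rot: [[0.951, 0.31, 0.002], [0.31, -0.951, 0.001], [0.002, -0.0, -1.0]]
wrist_force: [-0.5, -0.3, -0.8]
width: 0.0564
```

```bash
python3 - <<'E'
from h import *
plan((.5195,.1025,.108),-83.75)
for n in ('wrist','side','scene'): cap(n,n+'4')
a=cv2.imread('pics/wrist4.png')
b=cv2.resize(cv2.imread('pics/scene4.png')[165:365,170:370],(600,600),interpolation=cv2.INTER_CUBIC);cv2.imwrite('pics/sc4z.png',b)
a=cv2.imread('pics/side4.png')[140:310,200:400];cv2.imwrite('pics/si4z.png',cv2.resize(a,(700,595),interpolation=cv2.INTER_CUBIC))
E
```

```text
d [1.000e-04 7.000e-04 1.213e-01] a [-0.0003 -0.0017  0.2064] dist 0.121 tcp [0.519  0.1031 0.2293] t 5.65 q6 1.41
```

View pics/wrist4.png

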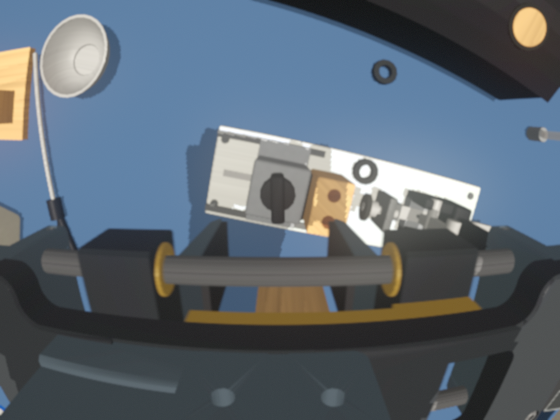

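View pics/sc4z.png

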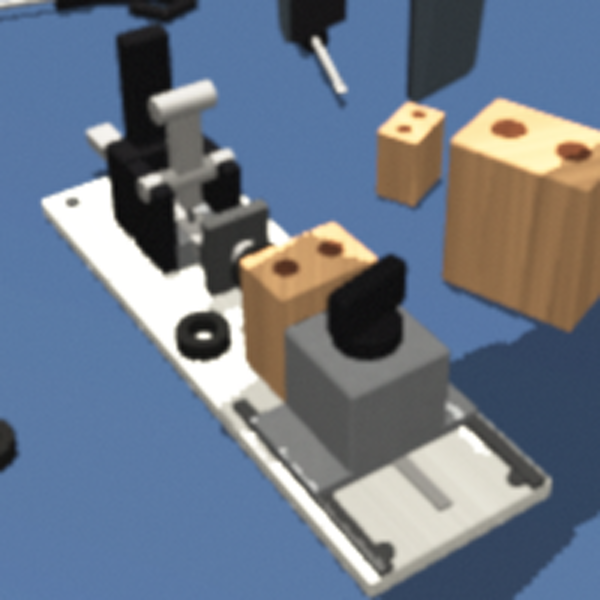

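View pics/si4z.png

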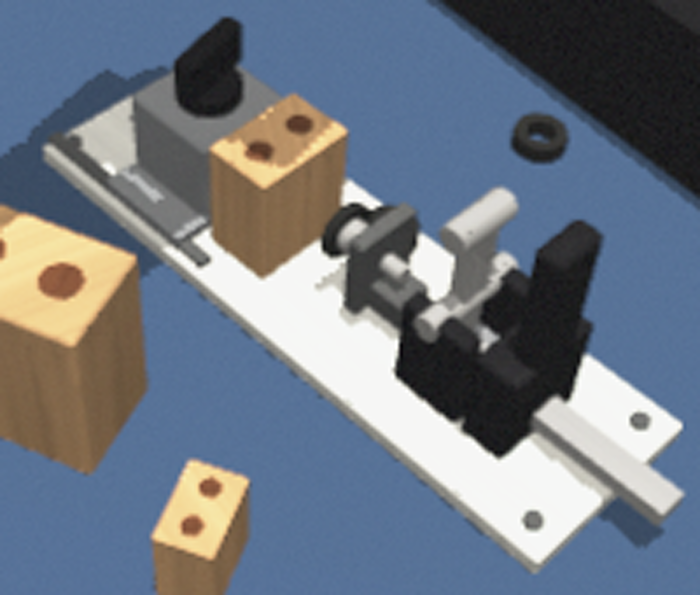

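The stop and block show the same pixels as before: the stop corner is at scene zoom (352,395) and side zoom (135,95). The bar now lies across, and the jaw angle puts the knob at about 1.35 rad. Next I go above the trigger.

```bash
python3 - <<'E'
from h import *
plan((.544,-.0955,.23),-83.75)
E
```

```text
d [-0.0369  0.1967 -0.0027] a [-0.0005  0.0019  0.2062] dist 0.2 tcp [0.518  0.103  0.2273] t 5.8 q6 1.41
```

send_rows(moves=[{"jaw":-0.7,"dx":-0.009,"dy":0.049,"dz":-0.001,"ax":0,"ay":0,"az":0.1},{"jaw":-0.7,"dx":-0.018,"dy":0.098,"dz":-0.002,"ax":0,"ay":0,"az":0.206},{"jaw":-0.7,"dx":-0.028,"dy":0.147,"dz":-0.0027,"ax":0,"ay":0,"az":0.206},{"jaw":-0.7,"dx":-0.037,"dy":0.1967,"dz":-0.0027,"ax":0,"ay":0.002,"az":0.206},{"jaw":-0.7,"dx":-0.037,"dy":0.1967,"dz":-0.0027,"ax":0,"ay":0.002,"az":0.206},{"jaw":-0.7,"dx":-0.037,"dy":0.1967,"dz":-0.0027,"ax":0,"ay":0.002,"az":0.206},{"jaw":-0.7,"dx":-0.037,"dy":0.1967,"dz":-0.0027,"ax":0,"ay":0.002,"az":0.206}])

```text
time_s: 6.5
tcp_pos: [0.5434, -0.0946, 0.2292]
eef_rot: [[0.994, 0.11, -0.001], [0.11, -0.994, 0.001], [-0.001, -0.001, -1.0]]
wrist_force: [-0.3, 0.8, -0.7]
width: 0.0774
```

```bash
python3 - <<'E'
from h import *
plan((.544,-.0955,.116),-83.75)
c=cap('wrist','wrist5');print(arm.sense()['width'])
P=(.541,-.0729,.115)
print(proj(c,P,True),proj(c,(.5483,-.1173,.140),True))
a=cv2.imread('pics/wrist5.png')[120:270,190:390];cv2.imwrite('pics/w5z.png',cv2.resize(a,(800,600),interpolation=cv2.INTER_CUBIC))
E
```

```text
d [0.0007 0.001  0.1132] a [-0.0011  0.0014  0.0006] dist 0.113 tcp [ 0.5434 -0.0946  0.2292] t 6.5 q6 1.25
0.07724721854797428
(np.float64(252.62359091647528), np.float64(201.33355482678041)) (np.float64(305.00250260931256), np.float64(205.48142974042688))
```

View pics/wrist5.png

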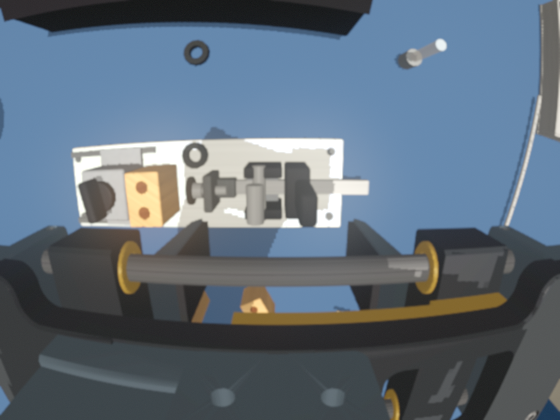

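View pics/w5z.png

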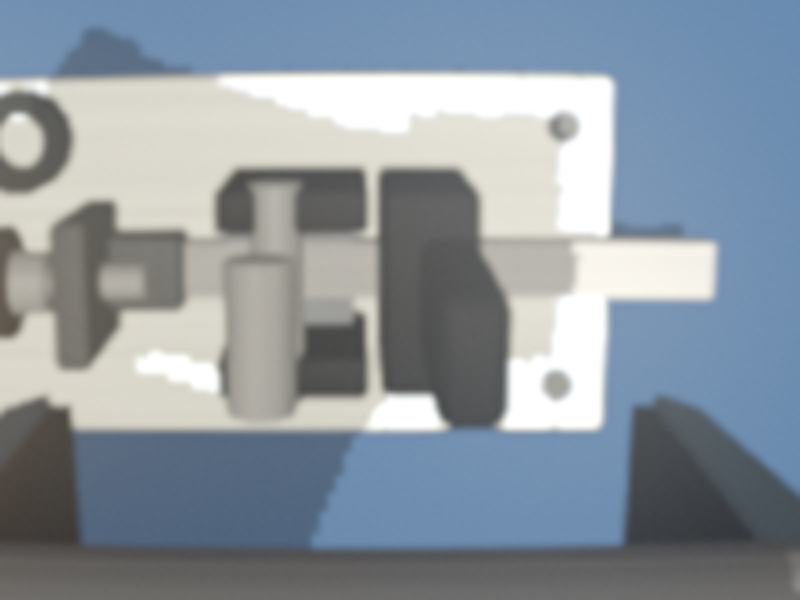

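The roller is at wrist px (255,205) and the handle top at about (308,210). Both sit about 3 px towards the handle from my prediction, so I'll cast the rays properly.

```bash
python3 - <<'E'
from h import *
np.set_printoptions(precision=4,suppress=True)
c=load('wrist5');t=np.array([.5434,-.0946]);fx=np.array([-.109,.994]);fy=np.array([-.994,-.109])
W=lambda p:(p[0]/4+190-.37,p[1]/4+120-.37)
def f(n,p,z):
    q=onz(c,*W(p),z,True)[:2]; print(n,q,'rel TCP fx,fy',(q-t)@fx,(q-t)@fy)
f('tcpproj',[(np.array(proj(c,(*t,.115),True))[0]+.37-190)*4,(np.array(proj(c,(*t,.115),True))[1]+.37-120)*4],.115)
f('roller L edge',(226,340),.115);f('roller R edge',(299,340),.115)
f('roller end bot',(262,418),.117);f('roller end top',(262,258),.117)
f('handle R top edge',(508,380),.140);f('handle L top edge',(438,380),.140);f('handle bot',(474,427),.140)
f('plate c1',(613,75),.012);f('plate c2',(603,431),.012)
print(proj(c,(*t,.115),True))
a=load('scene0');b=load('side0')
S=lambda p:(p[0]/3+170-.33,p[1]/3+165-.33)
T=lambda p:(p[0]/3.5+200-.36,p[1]/3.5+140-.36)
print(tri([ray(a,*S((183,102))),ray(b,*T((480,217))),ray(c,*W((262,338)),True)]))
E
```

```text
tcpproj [ 0.5434 -0.0946] rel TCP fx,fy -8.446021659835879e-17 1.20944920745103e-16
roller L edge [ 0.5373 -0.0673] rel TCP fx,fy 0.027755317175052602 0.0030744605353252943
roller R edge [ 0.5391 -0.0837] rel TCP fx,fy 0.011291167995095129 0.003045838212557873
roller end bot [ 0.5206 -0.0772] rel TCP fx,fy 0.019771367438005817 0.020778585382024296
roller end top [ 0.5572 -0.0737] rel TCP fx,fy 0.019224010571362353 -0.016002142072773853
handle R top edge [ 0.5416 -0.128 ] rel TCP fx,fy -0.032963679035886435 0.005393030407962471
handle L top edge [ 0.54   -0.1135] rel TCP fx,fy -0.018402942083956667 0.005395247334220387
handle bot [ 0.5308 -0.1223] rel TCP fx,fy -0.026147317903766894 0.01558391369613535
plate c1 [ 0.6052 -0.1667] rel TCP fx,fy -0.07843806887082683 -0.05361514407663352
plate c2 [ 0.4949 -0.1802] rel TCP fx,fy -0.07977831917520702 0.05753192670892126
(np.float64(276.9565774375416), np.float64(201.34734598939318))
(array([ 0.5399, -0.0742,  0.1158]), [np.float64(0.001354386405965338), np.float64(0.0012868394097663065), np.float64(0.0016321834684832263)])
```

The wrist view puts the mid-span about 2 mm towards the handle, so I'll correct by that and descend.

send_rows(moves=[{"jaw":-0.7,"dx":-0.001,"dy":0.002,"dz":0.03,"ax":0,"ay":0,"az":0},{"jaw":-0.7,"dx":-0.001,"dy":0.002,"dz":0.06,"ax":0,"ay":0,"az":0},{"jaw":-0.7,"dx":-0.001,"dy":0.002,"dz":0.085,"ax":0,"ay":0,"az":0},{"jaw":-0.7,"dx":-0.001,"dy":0.002,"dz":0.105,"ax":0,"ay":0,"az":0},{"jaw":-0.7,"dx":-0.001,"dy":0.002,"dz":0.113,"ax":0,"ay":0,"az":0},{"jaw":-0.7,"dx":-0.001,"dy":0.002,"dz":0.113,"ax":0,"ay":0,"az":0},{"jaw":-0.7,"dx":-0.001,"dy":0.002,"dz":0.113,"ax":0,"ay":0,"az":0}], grip_force=25)

```text
time_s: 7.25
tcp_pos: [0.5431, -0.0959, 0.1172]
eef_rot: [[0.994, 0.111, -0.0], [0.111, -0.994, 0.001], [-0.0, -0.001, -1.0]]
wrist_force: [-0.6, 0.3, 0.4]
width: 0.0775
```

```bash
python3 - <<'E'
from h import *
plan((.544,-.0955,.116),-83.75)
s=arm.sense();print(s['wrist_force'],s['width'])
for n in ('side','scene','wrist'): cap(n,n+'6')
b=cv2.imread('pics/scene6.png')[145:325,170:350];cv2.imwrite('pics/sc6z.png',cv2.resize(b,(600,600),interpolation=cv2.INTER_CUBIC))
a=cv2.imread('pics/side6.png')[140:310,200:400];cv2.imwrite('pics/si6z.png',cv2.resize(a,(700,595),interpolation=cv2.INTER_CUBIC))
E
```

```text
d [ 0.001  -0.0003  0.0012] a [-0.0007  0.0003  0.0022] dist 0.002 tcp [ 0.5431 -0.0959  0.1172] t 7.25 q6 1.24
[-0.63294907  0.32001203  0.44400759] 0.0775010176001957
```

View pics/sc6z.png

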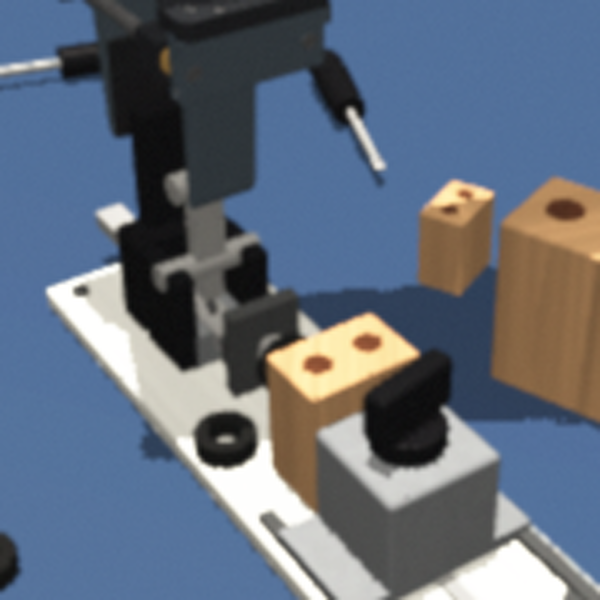

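View pics/si6z.png

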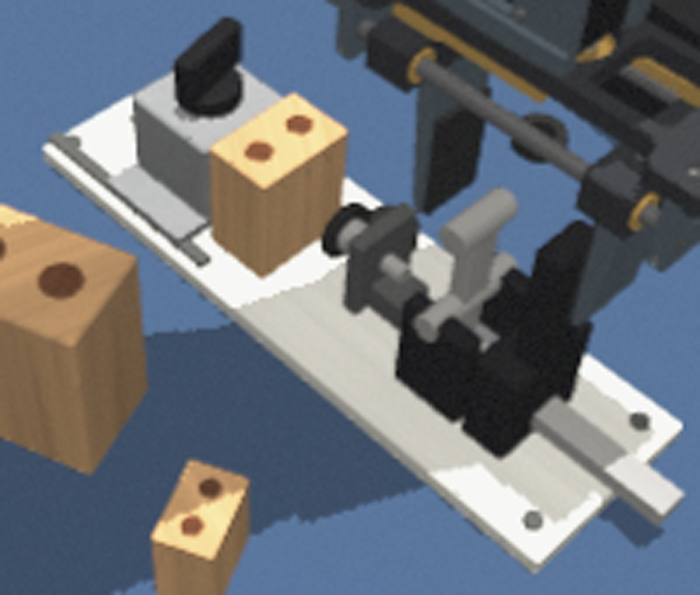

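View pics/wrist6.png

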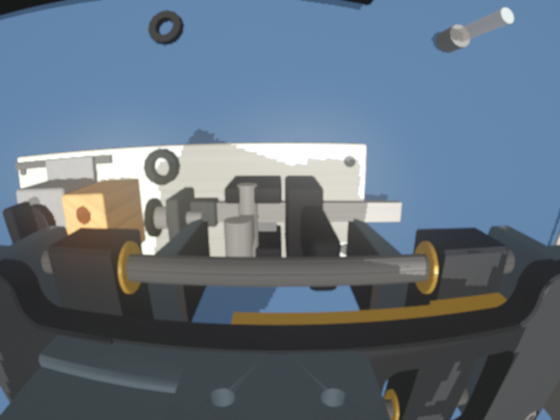

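The fingers straddle the handle and roller with no contact forces. First stroke.

send_rows(moves=[{"jaw":-0.4,"dx":0,"dy":0,"dz":0.001,"ax":0,"ay":0,"az":0},{"jaw":-0.4,"dx":0,"dy":0,"dz":0.001,"ax":0,"ay":0,"az":0},{"jaw":-0.25,"dx":0,"dy":0.003,"dz":0.001,"ax":0,"ay":0,"az":0},{"jaw":-0.1,"dx":0,"dy":0.006,"dz":0.001,"ax":0,"ay":0,"az":0},{"jaw":0.03,"dx":0,"dy":0.009,"dz":0.001,"ax":0,"ay":0,"az":0},{"jaw":0.03,"dx":0,"dy":0.009,"dz":0.001,"ax":0,"ay":0,"az":0}], grip_force=25)

```text
time_s: 8.0
tcp_pos: [0.5442, -0.1058, 0.1163]
eef_rot: [[0.994, 0.11, 0.0], [0.11, -0.994, 0.0], [0.0, -0.0, -1.0]]
wrist_force: [1.3, -1.4, -0.6]
width: 0.0447
```

```bash
python3 - <<'E'
from h import *
s=arm.sense();print(s['tcp_pos'],s['wrist_force'],s['width'])
for n in ('side','wrist'): cap(n,n+'7')
a=cv2.imread('pics/side7.png')[140:310,200:400];cv2.imwrite('pics/si7z.png',cv2.resize(a,(700,595),interpolation=cv2.INTER_CUBIC))
E
```

```text
[ 0.54423212 -0.10575123  0.11632693] [ 1.30667857 -1.43622151 -0.57849126] 0.04470974382949893
```

View pics/si7z.png

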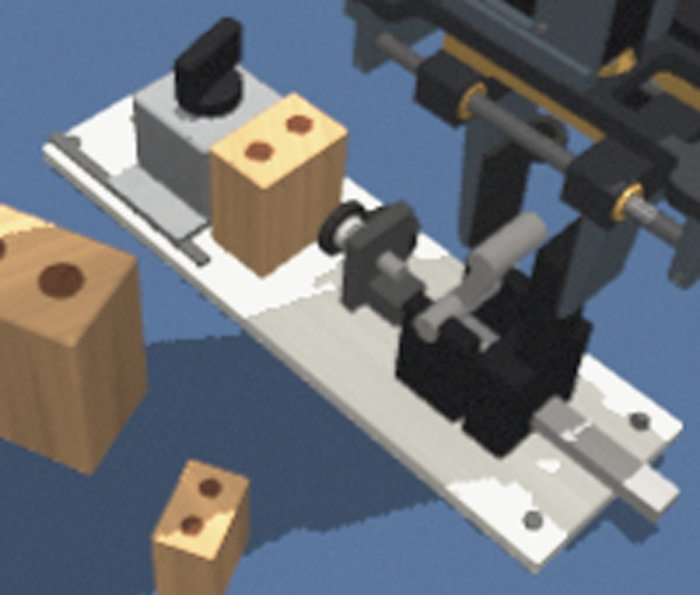

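View pics/wrist7.png

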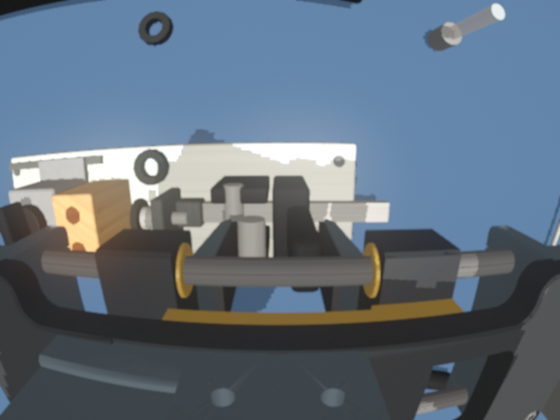

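The stroke worked: the width is 44.7 mm and the roller is pulled back. The jaw plate moved a few zoom px towards the block. I'll set up tracking of the jaw and block in the side view.

```bash
cat >> h.py <<'E'
FX=np.array([-.109,.994,0])
def track(t0,t1,box,p3,cam='side',guess=0):
    """subpixel shift (mm along fixture x) of box (x0,y0,x1,y1) from image t0 to t1, LK"""
    g=[cv2.cvtColor(cv2.imread(f'pics/{cam}{t}.png'),cv2.COLOR_BGR2GRAY) for t in (t0,t1)]
    m=np.zeros_like(g[0]);x0,y0,x1,y1=box;m[y0:y1,x0:x1]=255
    p=cv2.goodFeaturesToTrack(g[0],25,.02,2,mask=m,blockSize=3)
    c=load(f'{cam}{t0}');e=(np.array(proj(c,np.array(p3)+.002*FX))-np.array(proj(c,np.array(p3))))/2
    q,st,er=cv2.calcOpticalFlowPyrLK(g[0],g[1],p,(p+(guess*e)).astype(np.float32),winSize=(9,9),maxLevel=1,flags=cv2.OPTFLOW_USE_INITIAL_FLOW)
    d=(q-p)[st.ravel()==1].reshape(-1,2); a=d@e/(e@e); per=np.abs(d@np.array([-e[1],e[0]]))/np.hypot(*e)
    a=a[per<.5]
    return np.round(np.median(a),2),np.round(np.percentile(a,[25,75]),2),len(a)
E
python3 - <<'E'
from h import *
print(track(6,7,(292,196,322,232),(.535,-.01,.055)), track(0,6,(292,196,322,232),(.535,-.01,.055)))
print('block',track(6,7,(258,165,302,220),(.523,.045,.08)))
E
```

```text
(np.float64(1.83), array([0.76, 2.04]), 21) (np.float64(0.03), array([-0.6 ,  0.14]), 20)
block (np.float64(0.02), array([-0. ,  0.8]), 25)
```

send_rows(moves=[{"jaw":0.1,"dx":0,"dy":0,"dz":0,"ax":0,"ay":0,"az":0},{"jaw":0.1,"dx":0,"dy":0,"dz":0,"ax":0,"ay":0,"az":0},{"jaw":0.1,"dx":0,"dy":0,"dz":0,"ax":0,"ay":0,"az":0}])

```text
time_s: 8.4
tcp_pos: [0.5444, -0.1065, 0.1163]
eef_rot: [[0.994, 0.111, 0.001], [0.111, -0.994, -0.001], [0.001, 0.001, -1.0]]
wrist_force: [-0.5, -6.3, -2.7]
width: 0.0424
```

```bash
python3 - <<'E'
from h import *
s=arm.sense();print(s['tcp_pos'],s['wrist_force'],s['width'])
for n in ('side','wrist'): cap(n,n+'8')
J=(292,196,322,232);P=(.535,-.01,.055)
print(track(6,8,J,P,guess=3),track(7,8,J,P))
E
```

```text
[ 0.54435821 -0.10653285  0.11633178] [-0.51063028 -6.33036332 -2.74573664] 0.04239317452666232
(np.float64(1.8), array([0.79, 2.03]), 21) (np.float64(-0.01), array([-0.04, -0.  ]), 20)
```

```bash
python3 - <<'E'
from h import *
a=[cv2.resize(cv2.imread(f'pics/side{k}.png')[190:235,280:330],(400,360),interpolation=cv2.INTER_CUBIC) for k in (6,8)]
cv2.imwrite('pics/cmp8.png',np.hstack(a))
c=load('side6');P=np.array((.535,-.01,.055))
print(proj(c,P),np.array(proj(c,P+.005*FX))-proj(c,P))
E
```

```text
(np.float64(305.44573972699135), np.float64(205.77417989397975)) [-2.07043775 -1.56347401]
```

View pics/cmp8.png

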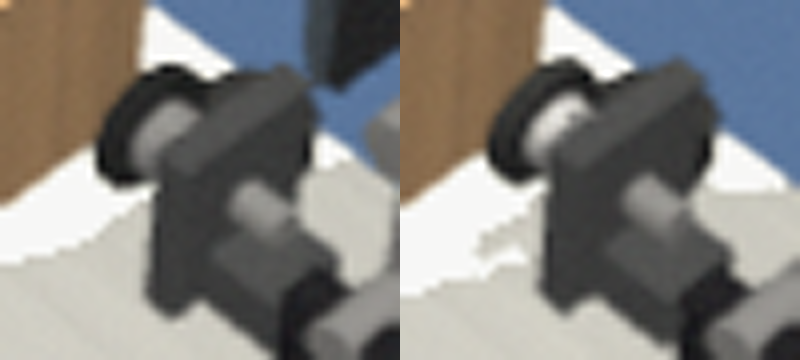

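The jaw advanced about 2 mm, less than a nominal stroke. I'll do a second, slower stroke and measure again.

send_rows(moves=[{"jaw":-0.2,"dx":0,"dy":-0.005,"dz":0,"ax":0,"ay":0,"az":0},{"jaw":-0.6,"dx":0,"dy":-0.0098,"dz":0,"ax":0,"ay":0,"az":0},{"jaw":-0.6,"dx":0,"dy":-0.0098,"dz":0,"ax":0,"ay":0,"az":0},{"jaw":-0.6,"dx":0,"dy":-0.0098,"dz":0,"ax":0,"ay":0,"az":0},{"jaw":-0.6,"dx":0,"dy":-0.0098,"dz":0,"ax":0,"ay":0,"az":0}])

```text
time_s: 9.0
tcp_pos: [0.5432, -0.0968, 0.1163]
eef_rot: [[0.994, 0.111, 0.001], [0.111, -0.994, -0.001], [0.001, 0.001, -1.0]]
wrist_force: [0.4, 0.7, -0.0]
width: 0.0725
```

```bash
python3 - <<'E'
from h import *
s=arm.sense();print(s['tcp_pos'],s['wrist_force'],s['width'])
for n in ('side','wrist'): cap(n,n+'9')
J=(292,196,322,232);P=(.535,-.01,.055)
print(track(6,9,J,P,guess=3),track(8,9,J,P))
a=cv2.imread('pics/side9.png')[140:310,200:400];cv2.imwrite('pics/si9z.png',cv2.resize(a,(700,595),interpolation=cv2.INTER_CUBIC))
E
```

```text
[ 0.54323861 -0.09676284  0.11629868] [ 0.38934355  0.70036008 -0.04672525] 0.07252797679054615
(np.float64(1.48), array([0.18, 1.92]), 23) (np.float64(0.0), array([-0.11,  0.03]), 22)
```

View pics/si9z.png

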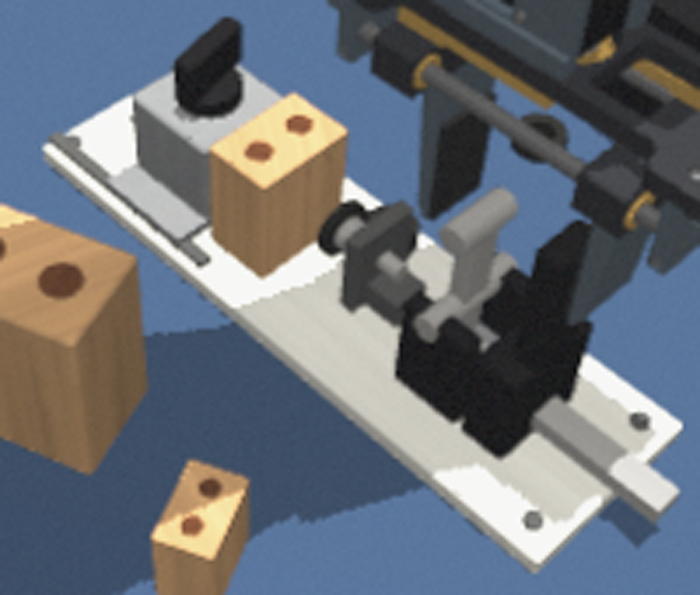

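send_rows(moves=[{"jaw":-0.35,"dx":0,"dy":0.0,"dz":0,"ax":0,"ay":0,"az":0},{"jaw":-0.3,"dx":0,"dy":0.002,"dz":0,"ax":0,"ay":0,"az":0},{"jaw":-0.24,"dx":0,"dy":0.0035,"dz":0,"ax":0,"ay":0,"az":0},{"jaw":-0.18,"dx":0,"dy":0.005,"dz":0,"ax":0,"ay":0,"az":0},{"jaw":-0.12,"dx":0,"dy":0.0065,"dz":0,"ax":0,"ay":0,"az":0},{"jaw":-0.05,"dx":0,"dy":0.008,"dz":0,"ax":0,"ay":0,"az":0},{"jaw":0.02,"dx":0,"dy":0.0092,"dz":0,"ax":0,"ay":0,"az":0},{"jaw":0.06,"dx":0,"dy":0.0095,"dz":0,"ax":0,"ay":0,"az":0},{"jaw":0.06,"dx":0,"dy":0.0095,"dz":0,"ax":0,"ay":0,"az":0}])

```text
time_s: 10.0
tcp_pos: [0.5443, -0.1064, 0.1161]
eef_rot: [[0.994, 0.111, 0.001], [0.111, -0.994, -0.001], [0.001, 0.002, -1.0]]
wrist_force: [1.1, -1.4, -5.1]
width: 0.0428
```

```bash
python3 - <<'E'
from h import *
s=arm.sense();print(s['tcp_pos'],s['wrist_force'],s['width'])
for n in ('side','wrist','scene'): cap(n,n+'10')
J=(290,194,322,232);P=(.535,-.01,.055)
print(track(6,10,J,P,guess=5),track(9,10,J,P,guess=3),track(8,10,J,P,guess=3))
a=[cv2.resize(cv2.imread(f'pics/side{k}.png')[190:235,280:330],(400,360),interpolation=cv2.INTER_CUBIC) for k in (6,10)]
cv2.imwrite('pics/cmp10.png',np.hstack(a))
E
```

```text
[ 0.54426874 -0.10639599  0.11606988] [ 1.11222034 -1.38296716 -5.14762366] 0.042847474401218597
(np.float64(3.59), array([1.05, 4.22]), 21) (np.float64(1.89), array([0.54, 2.14]), 19) (np.float64(1.64), array([0.23, 2.04]), 23)
```

View pics/cmp10.png

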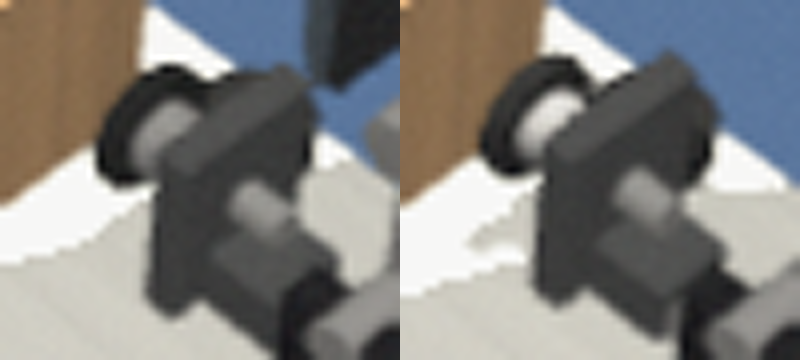

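The jaw advances about 2.2 mm per stroke and the block hasn't been reached yet. I'll check how far the roller really travels in the wrist view.

```bash
python3 - <<'E'
from h import *
a=[cv2.resize(cv2.imread(f'pics/wrist{k}.png')[165:305,190:360],(400,330),interpolation=cv2.INTER_CUBIC) for k in (9,10)]
b=[cv2.resize(cv2.imread(f'pics/side{k}.png')[180:260,290:400],(400,290),interpolation=cv2.INTER_CUBIC) for k in (9,10)]
cv2.imwrite('pics/cmp10b.png',cv2.convertScaleAbs(np.vstack([np.hstack(a),np.hstack(b)])[:600],alpha=1.5))
E
```

```text
(no output)
```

View pics/cmp10b.png

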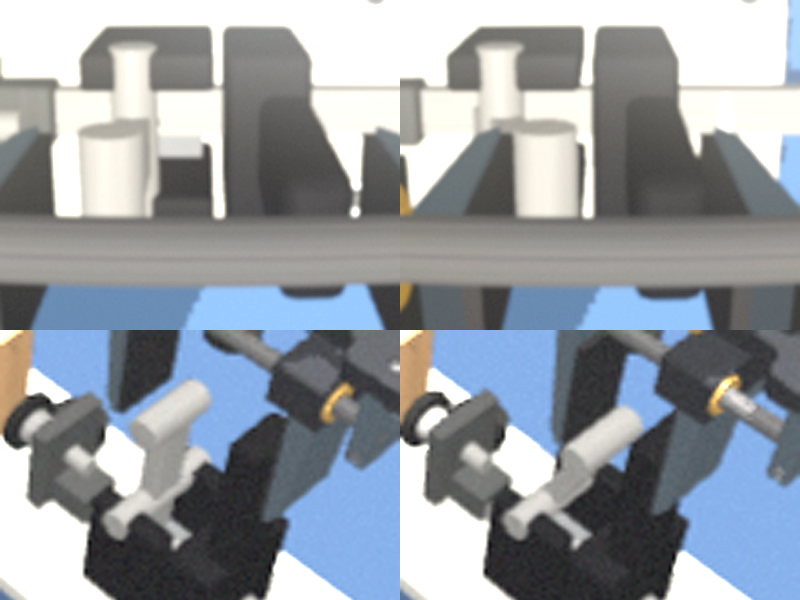

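```bash
python3 - <<'E'
from h import *
c=load('scene10');P=np.array((.535,-.01,.055));print(proj(c,P),np.array(proj(c,P+.005*FX))-proj(c,P))
c=load('side10');
for x in (-.01,0,.01,.02):
  q=np.array([.5355,-.02,.071])+x*FX;print(x,proj(c,q))
a=[cv2.resize(cv2.imread(f'pics/scene{k}.png')[225:305,225:305],(400,400),interpolation=cv2.INTER_CUBIC) for k in (6,10)]
cv2.imwrite('pics/cmp10c.png',np.hstack(a))
print(track(6,10,(234,230,262,264),P,cam='scene',guess=4))
E
```

```text
(np.float64(250.81308961550485), np.float64(246.46555361976266)) [1.55455319 1.52712252]
-0.01 (np.float64(314.4251436662326), np.float64(205.95321169318785))
0 (np.float64(310.103312133178), np.float64(202.7365423865046))
0.01 (np.float64(305.8424878733591), np.float64(199.56527980652987))
0.02 (np.float64(301.64138816592293), np.float64(196.43846924488003))
(np.float64(4.11), array([1.93, 4.37]), 11)
```

View pics/cmp10c.png

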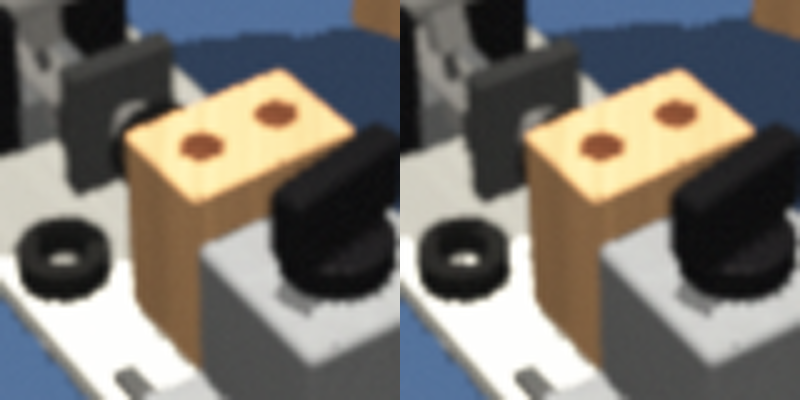

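Both cameras agree on about 2.1 mm per stroke. I'll pump on, with a firmer squeeze.

send_rows(moves=[{"jaw":-0.3,"dx":0,"dy":-0.006,"dz":0,"ax":0,"ay":0,"az":0},{"jaw":-0.65,"dx":0,"dy":-0.0095,"dz":0,"ax":0,"ay":0,"az":0},{"jaw":-0.65,"dx":0,"dy":-0.0095,"dz":0,"ax":0,"ay":0,"az":0},{"jaw":-0.65,"dx":0,"dy":-0.0095,"dz":0,"ax":0,"ay":0,"az":0},{"jaw":-0.3,"dx":0,"dy":-0.0085,"dz":0,"ax":0,"ay":0,"az":0},{"jaw":-0.15,"dx":0,"dy":-0.005,"dz":0,"ax":0,"ay":0,"az":0},{"jaw":0,"dx":0,"dy":-0.002,"dz":0,"ax":0,"ay":0,"az":0},{"jaw":0.2,"dx":0,"dy":0,"dz":0,"ax":0,"ay":0,"az":0},{"jaw":0.2,"dx":0,"dy":0,"dz":0,"ax":0,"ay":0,"az":0}], grip_force=45)

```text
time_s: 11.05
tcp_pos: [0.5442, -0.1067, 0.1159]
eef_rot: [[0.994, 0.111, 0.001], [0.111, -0.994, -0.002], [0.0, 0.002, -1.0]]
wrist_force: [0.8, -0.6, -3.1]
width: 0.0422
```

```bash
cat >> h.py <<'E'
def rep(k,prev,g=2,gb=0,sh=0):
    s=arm.sense();print(np.round(s['tcp_pos'],4),np.round(s['wrist_force'],1),'w',round(s['width'],4),'t',s['time_s'])
    for n in ('side','scene'): cap(n,n+str(k))
    P=np.array((.535,-.01,.055)); sx,sy=-.42*sh,-.31*sh
    J=tuple(int(round(v)) for v in (290+sx,194+sy,322+sx,232+sy)); sx,sy=.31*sh,.305*sh
    JS=tuple(int(round(v)) for v in (234+sx,230+sy,262+sx,264+sy))
    print('jaw side',track(prev,k,J,P,guess=g),'scene',track(prev,k,JS,P,cam='scene',guess=g))
    B=(.523,.045,.075)
    print('block side',track(prev,k,(262,164,302,190),B,guess=gb),'scene',track(6,k,(252,242,292,262),B,cam='scene',guess=gb))
    print('stop',track(prev,k,(238,158,262,190),(.52,.09,.07)))
E
python3 - <<'E'
from h import *
rep(11,10,2,sh=4)
E
```

```text
[ 0.5442 -0.1067  0.1159] [ 0.8 -0.6 -3.1] w 0.0422 t 11.05
jaw side (np.float64(2.42), array([0.9 , 2.68]), 20) scene (np.float64(1.99), array([0.82, 2.3 ]), 12)
block side (np.float64(-0.0), array([-0.02,  0.01]), 13) scene (np.float64(-0.02), array([-0.03, -0.  ]), 8)
stop (np.float64(-0.0), array([-0.04,  0.01]), 12)
```

send_rows(moves=[{"jaw":-0.3,"dx":0,"dy":-0.006,"dz":0,"ax":0,"ay":0,"az":0},{"jaw":-0.65,"dx":0,"dy":-0.0095,"dz":0,"ax":0,"ay":0,"az":0},{"jaw":-0.65,"dx":0,"dy":-0.0095,"dz":0,"ax":0,"ay":0,"az":0},{"jaw":-0.65,"dx":0,"dy":-0.0095,"dz":0,"ax":0,"ay":0,"az":0},{"jaw":-0.3,"dx":0,"dy":-0.0085,"dz":0,"ax":0,"ay":0,"az":0},{"jaw":-0.15,"dx":0,"dy":-0.005,"dz":0,"ax":0,"ay":0,"az":0},{"jaw":0,"dx":0,"dy":-0.002,"dz":0,"ax":0,"ay":0,"az":0},{"jaw":0.1,"dx":0,"dy":0,"dz":0,"ax":0,"ay":0,"az":0},{"jaw":0.1,"dx":0,"dy":0,"dz":0,"ax":0,"ay":0,"az":0},{"jaw":-0.3,"dx":0,"dy":-0.006,"dz":0,"ax":0,"ay":0,"az":0},{"jaw":-0.65,"dx":0,"dy":-0.0095,"dz":0,"ax":0,"ay":0,"az":0},{"jaw":-0.65,"dx":0,"dy":-0.0095,"dz":0,"ax":0,"ay":0,"az":0},{"jaw":-0.65,"dx":0,"dy":-0.0095,"dz":0,"ax":0,"ay":0,"az":0},{"jaw":-0.3,"dx":0,"dy":-0.0085,"dz":0,"ax":0,"ay":0,"az":0},{"jaw":-0.15,"dx":0,"dy":-0.005,"dz":0,"ax":0,"ay":0,"az":0},{"jaw":0,"dx":0,"dy":-0.002,"dz":0,"ax":0,"ay":0,"az":0},{"jaw":0.1,"dx":0,"dy":0,"dz":0,"ax":0,"ay":0,"az":0},{"jaw":0.1,"dx":0,"dy":0,"dz":0,"ax":0,"ay":0,"az":0}], grip_force=35)

```text
time_s: 12.95
tcp_pos: [0.544, -0.1066, 0.1156]
eef_rot: [[0.994, 0.111, 0.0], [0.111, -0.994, -0.001], [0.0, 0.001, -1.0]]
wrist_force: [1.4, 4.5, -2.7]
width: 0.0426
```

```bash
python3 - <<'E'
from h import *
rep(12,11,4.4,sh=6.5)
a=[cv2.resize(cv2.imread(f'pics/side{k}.png')[170:235,255:330],(400,346),interpolation=cv2.INTER_CUBIC) for k in (11,12)]
cv2.imwrite('pics/cmp12.png',np.hstack(a))
E
```

```text
[ 0.544  -0.1066  0.1156] [ 1.4  4.5 -2.7] w 0.0426 t 12.95
jaw side (np.float64(5.21), array([4.73, 5.39]), 18) scene (np.float64(3.33), array([0.15, 4.24]), 12)
block side (np.float64(0.0), array([-0.01,  0.01]), 12) scene (np.float64(-0.02), array([-0.04,  0.  ]), 9)
stop (np.float64(0.02), array([-0.  ,  0.03]), 12)
```

View pics/cmp12.png

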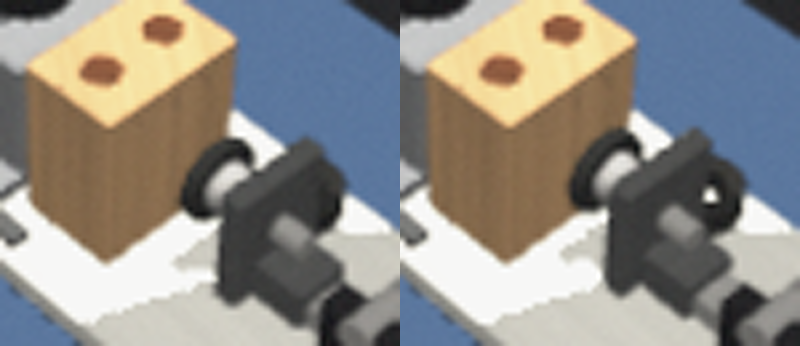

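```bash
python3 - <<'E'
from h import *
np.set_printoptions(precision=4,suppress=True)
c=load('side12');o=np.array([.531,.0067])
def f(n,p,z):
    q=onz(c,255+p[0]/5.33,170+p[1]/5.33,z)[:2]-o;print(n,q@FX[:2],q@np.array([-.994,-.109]))
f('pad ctr',(197,172),.05)
f('block bottom near corner',(106,262),.012);f('block top near corner',(108,128),.082);f('block top right',(236,40),.082)
f('jaw plate top L',(220-8,190),.071)
c=load('scene12');cv2.imwrite('pics/sc12.png',cv2.resize(c['frame'][215:315,225:345,::-1],(720,600),interpolation=cv2.INTER_CUBIC))
E
```

```text
pad ctr 0.007812968606174277 0.005789237233508364
block bottom near corner 0.0230530139004319 0.03201974964690235
block top near corner 0.019871533412023648 0.03533508280551291
block top right 0.021077648691723266 -0.02337762066845875
jaw plate top L -0.014310912633516764 0.02231047058599768
```

View pics/sc12.png

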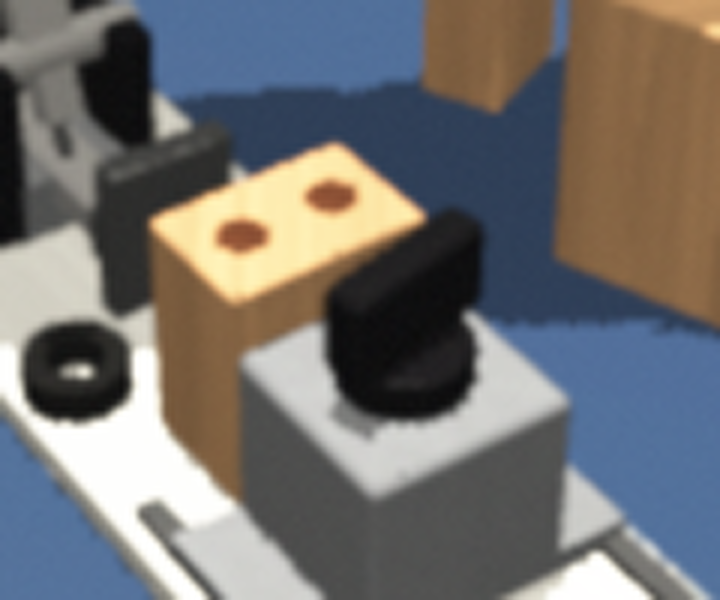

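The pad is still about 12 mm from the block. I'll do two more calls of two strokes each.

send_rows(moves=[{"jaw":-0.3,"dx":0,"dy":-0.006,"dz":-0.0005,"ax":0,"ay":0,"az":0},{"jaw":-0.65,"dx":0,"dy":-0.0095,"dz":-0.0005,"ax":0,"ay":0,"az":0},{"jaw":-0.65,"dx":0,"dy":-0.0095,"dz":-0.0005,"ax":0,"ay":0,"az":0},{"jaw":-0.65,"dx":0,"dy":-0.0095,"dz":-0.0005,"ax":0,"ay":0,"az":0},{"jaw":-0.3,"dx":0,"dy":-0.0085,"dz":-0.0005,"ax":0,"ay":0,"az":0},{"jaw":-0.15,"dx":0,"dy":-0.005,"dz":-0.0005,"ax":0,"ay":0,"az":0},{"jaw":0,"dx":0,"dy":-0.002,"dz":-0.0005,"ax":0,"ay":0,"az":0},{"jaw":0.1,"dx":0,"dy":0,"dz":-0.0005,"ax":0,"ay":0,"az":0},{"jaw":0.1,"dx":0,"dy":0,"dz":-0.0005,"ax":0,"ay":0,"az":0},{"jaw":-0.3,"dx":0,"dy":-0.006,"dz":-0.0005,"ax":0,"ay":0,"az":0},{"jaw":-0.65,"dx":0,"dy":-0.0095,"dz":-0.0005,"ax":0,"ay":0,"az":0},{"jaw":-0.65,"dx":0,"dy":-0.0095,"dz":-0.0005,"ax":0,"ay":0,"az":0},{"jaw":-0.65,"dx":0,"dy":-0.0095,"dz":-0.0005,"ax":0,"ay":0,"az":0},{"jaw":-0.3,"dx":0,"dy":-0.0085,"dz":-0.0005,"ax":0,"ay":0,"az":0},{"jaw":-0.15,"dx":0,"dy":-0.005,"dz":-0.0005,"ax":0,"ay":0,"az":0},{"jaw":0,"dx":0,"dy":-0.002,"dz":-0.0005,"ax":0,"ay":0,"az":0},{"jaw":0.1,"dx":0,"dy":0,"dz":-0.0005,"ax":0,"ay":0,"az":0},{"jaw":0.1,"dx":0,"dy":0,"dz":-0.0005,"ax":0,"ay":0,"az":0}])

```text
time_s: 14.85
tcp_pos: [0.5438, -0.1067, 0.1158]
eef_rot: [[0.994, 0.111, -0.0], [0.111, -0.994, -0.001], [-0.0, 0.001, -1.0]]
wrist_force: [0.8, 2.6, -3.0]
width: 0.0426
```

```bash
python3 - <<'E'
from h import *
rep(13,12,4.6,sh=11)
E
```

```text
[ 0.5438 -0.1067  0.1158] [ 0.8  2.6 -3. ] w 0.0426 t 14.85
jaw side (np.float64(4.7), array([1.84, 5.13]), 17) scene (np.float64(1.75), array([-0.01,  4.84]), 12)
block side (np.float64(-0.01), array([-0.01,  0.  ]), 12) scene (np.float64(-0.03), array([-0.04, -0.01]), 9)
stop (np.float64(-0.02), array([-0.03, -0.01]), 11)
```

send_rows(moves=[{"jaw":-0.3,"dx":0,"dy":-0.006,"dz":0,"ax":0,"ay":0,"az":0},{"jaw":-0.65,"dx":0,"dy":-0.0095,"dz":0,"ax":0,"ay":0,"az":0},{"jaw":-0.65,"dx":0,"dy":-0.0095,"dz":0,"ax":0,"ay":0,"az":0},{"jaw":-0.65,"dx":0,"dy":-0.0095,"dz":0,"ax":0,"ay":0,"az":0},{"jaw":-0.3,"dx":0,"dy":-0.0085,"dz":0,"ax":0,"ay":0,"az":0},{"jaw":-0.15,"dx":0,"dy":-0.005,"dz":0,"ax":0,"ay":0,"az":0},{"jaw":0,"dx":0,"dy":-0.002,"dz":0,"ax":0,"ay":0,"az":0},{"jaw":0.1,"dx":0,"dy":0,"dz":0,"ax":0,"ay":0,"az":0},{"jaw":0.1,"dx":0,"dy":0,"dz":0,"ax":0,"ay":0,"az":0},{"jaw":-0.3,"dx":0,"dy":-0.006,"dz":0,"ax":0,"ay":0,"az":0},{"jaw":-0.65,"dx":0,"dy":-0.0095,"dz":0,"ax":0,"ay":0,"az":0},{"jaw":-0.65,"dx":0,"dy":-0.0095,"dz":0,"ax":0,"ay":0,"az":0},{"jaw":-0.65,"dx":0,"dy":-0.0095,"dz":0,"ax":0,"ay":0,"az":0},{"jaw":-0.3,"dx":0,"dy":-0.0085,"dz":0,"ax":0,"ay":0,"az":0},{"jaw":-0.15,"dx":0,"dy":-0.005,"dz":0,"ax":0,"ay":0,"az":0},{"jaw":0,"dx":0,"dy":-0.002,"dz":0,"ax":0,"ay":0,"az":0},{"jaw":0.1,"dx":0,"dy":0,"dz":0,"ax":0,"ay":0,"az":0},{"jaw":0.1,"dx":0,"dy":0,"dz":0,"ax":0,"ay":0,"az":0}])

```text
time_s: 16.75
tcp_pos: [0.5436, -0.1067, 0.1156]
eef_rot: [[0.994, 0.111, -0.0], [0.111, -0.994, -0.001], [-0.001, 0.001, -1.0]]
wrist_force: [1.5, 3.5, -2.6]
width: 0.0424
```

```bash
python3 - <<'E'
from h import *
rep(14,13,4.6,sh=15)
a=[cv2.resize(cv2.imread(f'pics/side{k}.png')[170:235,255:330],(400,346),interpolation=cv2.INTER_CUBIC) for k in (12,14)]
cv2.imwrite('pics/cmp14.png',np.hstack(a))
E
```

```text
[ 0.5436 -0.1067  0.1156] [ 1.5  3.5 -2.6] w 0.0424 t 16.75
jaw side (np.float64(4.95), array([1.2 , 5.44]), 13) scene (np.float64(0.05), array([-0.01,  5.25]), 16)
block side (np.float64(0.01), array([-0.  ,  0.01]), 13) scene (np.float64(-0.02), array([-0.03,  0.02]), 7)
stop (np.float64(0.02), array([0.  , 0.04]), 13)
```

View pics/cmp14.png

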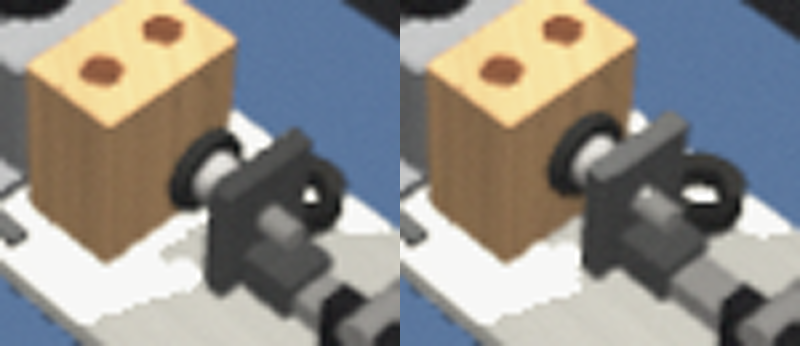

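The pad is almost at the block. Two more strokes add at most about 5 mm of compression, which is safe.

send_rows(moves=[{"jaw":-0.3,"dx":0,"dy":-0.006,"dz":0,"ax":0,"ay":0,"az":0},{"jaw":-0.65,"dx":0,"dy":-0.0095,"dz":0,"ax":0,"ay":0,"az":0},{"jaw":-0.65,"dx":0,"dy":-0.0095,"dz":0,"ax":0,"ay":0,"az":0},{"jaw":-0.65,"dx":0,"dy":-0.0095,"dz":0,"ax":0,"ay":0,"az":0},{"jaw":-0.3,"dx":0,"dy":-0.0085,"dz":0,"ax":0,"ay":0,"az":0},{"jaw":-0.15,"dx":0,"dy":-0.005,"dz":0,"ax":0,"ay":0,"az":0},{"jaw":0,"dx":0,"dy":-0.002,"dz":0,"ax":0,"ay":0,"az":0},{"jaw":0.1,"dx":0,"dy":0,"dz":0,"ax":0,"ay":0,"az":0},{"jaw":0.1,"dx":0,"dy":0,"dz":0,"ax":0,"ay":0,"az":0},{"jaw":-0.3,"dx":0,"dy":-0.006,"dz":0,"ax":0,"ay":0,"az":0},{"jaw":-0.65,"dx":0,"dy":-0.0095,"dz":0,"ax":0,"ay":0,"az":0},{"jaw":-0.65,"dx":0,"dy":-0.0095,"dz":0,"ax":0,"ay":0,"az":0},{"jaw":-0.65,"dx":0,"dy":-0.0095,"dz":0,"ax":0,"ay":0,"az":0},{"jaw":-0.3,"dx":0,"dy":-0.0085,"dz":0,"ax":0,"ay":0,"az":0},{"jaw":-0.15,"dx":0,"dy":-0.005,"dz":0,"ax":0,"ay":0,"az":0},{"jaw":0,"dx":0,"dy":-0.002,"dz":0,"ax":0,"ay":0,"az":0},{"jaw":0.1,"dx":0,"dy":0,"dz":0,"ax":0,"ay":0,"az":0},{"jaw":0.1,"dx":0,"dy":0,"dz":0,"ax":0,"ay":0,"az":0}])

```text
time_s: 18.65
tcp_pos: [0.5434, -0.1066, 0.1153]
eef_rot: [[0.994, 0.111, -0.001], [0.111, -0.994, -0.0], [-0.001, 0.0, -1.0]]
wrist_force: [1.7, 4.0, -3.3]
width: 0.0426
```

```bash
python3 - <<'E'
from h import *
rep(15,14,4.8,gb=2,sh=20)
a=[cv2.resize(cv2.imread(f'pics/side{k}.png')[155:230,240:320],(400,375),interpolation=cv2.INTER_CUBIC) for k in (14,15)]
cv2.imwrite('pics/cmp15.png',np.hstack(a))
E
```

```text
[ 0.5434 -0.1066  0.1153] [ 1.7  4.  -3.3] w 0.0426 t 18.65
jaw side (np.float64(3.67), array([2.26, 4.37]), 18) scene (np.float64(3.71), array([3.44, 4.37]), 18)
block side (np.float64(3.23), array([2.68, 3.75]), 13) scene (np.float64(3.26), array([3.1 , 3.83]), 7)
stop (np.float64(0.02), array([-0.01,  0.26]), 12)
```

View pics/cmp15.png

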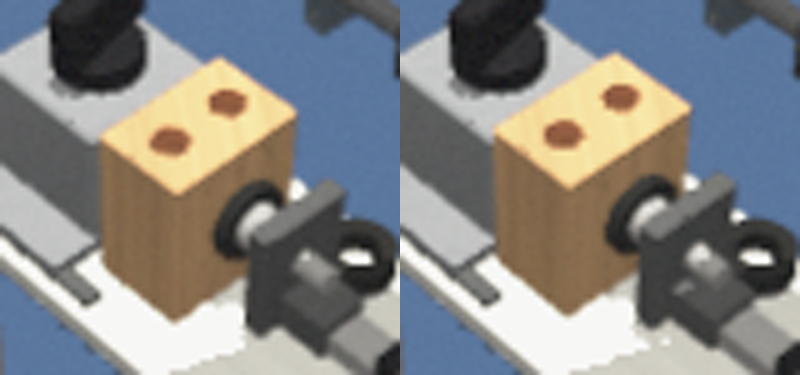

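The block moved about 3.3 mm and the jaw about 4.3 mm, so they are in contact. From here I go in single strokes.

send_rows(moves=[{"jaw":-0.3,"dx":0,"dy":-0.006,"dz":-0.0005,"ax":0,"ay":0,"az":0},{"jaw":-0.65,"dx":0,"dy":-0.0095,"dz":-0.0005,"ax":0,"ay":0,"az":0},{"jaw":-0.65,"dx":0,"dy":-0.0095,"dz":-0.0005,"ax":0,"ay":0,"az":0},{"jaw":-0.65,"dx":0,"dy":-0.0095,"dz":-0.0005,"ax":0,"ay":0,"az":0},{"jaw":-0.3,"dx":0,"dy":-0.0085,"dz":-0.0005,"ax":0,"ay":0,"az":0},{"jaw":-0.15,"dx":0,"dy":-0.005,"dz":-0.0005,"ax":0,"ay":0,"az":0},{"jaw":0,"dx":0,"dy":-0.002,"dz":-0.0005,"ax":0,"ay":0,"az":0},{"jaw":0.1,"dx":0,"dy":0,"dz":-0.0005,"ax":0,"ay":0,"az":0},{"jaw":0.1,"dx":0,"dy":0,"dz":-0.0005,"ax":0,"ay":0,"az":0}])

```text
time_s: 19.65
tcp_pos: [0.5433, -0.1067, 0.1156]
eef_rot: [[0.994, 0.11, -0.001], [0.11, -0.994, -0.0], [-0.001, 0.0, -1.0]]
wrist_force: [1.4, 2.2, -2.7]
width: 0.0425
```

```bash
python3 - <<'E'
from h import *
rep(16,15,2.4,gb=2,sh=24.5)
a=[cv2.resize(cv2.imread(f'pics/side{k}.png')[155:230,240:320],(400,375),interpolation=cv2.INTER_CUBIC) for k in (15,16)]
cv2.imwrite('pics/cmp16.png',np.hstack(a))
E
```

```text
[ 0.5433 -0.1067  0.1156] [ 1.4  2.2 -2.7] w 0.0425 t 19.65
jaw side (np.float64(1.61), array([1.16, 1.88]), 18) scene (np.float64(1.07), array([0.61, 1.56]), 18)
block side (np.float64(0.6), array([0.24, 0.64]), 11) scene (np.float64(3.76), array([3.67, 4.43]), 7)
stop (np.float64(0.05), array([0.03, 0.28]), 12)
```

View pics/cmp16.png

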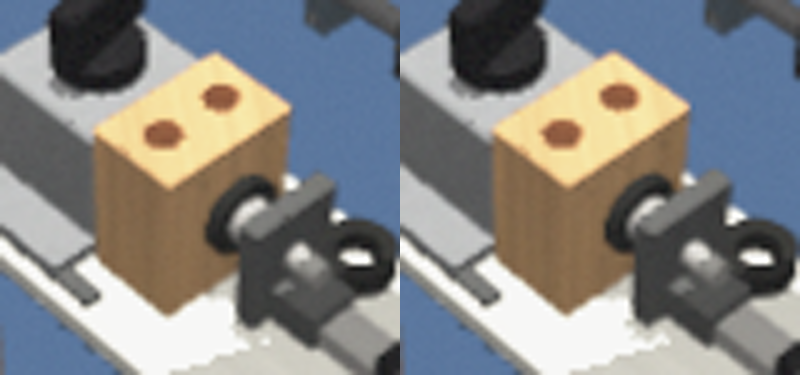

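The block moved only about 0.5 mm while the jaw moved about 1.7 mm, so the block is at the stop and the pad is starting to press in. Another stroke.

send_rows(moves=[{"jaw":-0.3,"dx":0,"dy":-0.006,"dz":0,"ax":0,"ay":0,"az":0},{"jaw":-0.65,"dx":0,"dy":-0.0095,"dz":0,"ax":0,"ay":0,"az":0},{"jaw":-0.65,"dx":0,"dy":-0.0095,"dz":0,"ax":0,"ay":0,"az":0},{"jaw":-0.65,"dx":0,"dy":-0.0095,"dz":0,"ax":0,"ay":0,"az":0},{"jaw":-0.3,"dx":0,"dy":-0.0085,"dz":0,"ax":0,"ay":0,"az":0},{"jaw":-0.15,"dx":0,"dy":-0.005,"dz":0,"ax":0,"ay":0,"az":0},{"jaw":0,"dx":0,"dy":-0.002,"dz":0,"ax":0,"ay":0,"az":0},{"jaw":0.1,"dx":0,"dy":0,"dz":0,"ax":0,"ay":0,"az":0},{"jaw":0.1,"dx":0,"dy":0,"dz":0,"ax":0,"ay":0,"az":0}])

```text
time_s: 20.65
tcp_pos: [0.5432, -0.1067, 0.1153]
eef_rot: [[0.994, 0.11, -0.001], [0.11, -0.994, 0.0], [-0.001, -0.0, -1.0]]
wrist_force: [1.0, 3.6, -2.8]
width: 0.0423
```

```bash
python3 - <<'E'
from h import *
rep(17,16,1.8,gb=0,sh=26)
for a,b in((14,15),(15,16),(16,17),(14,17)):
    P=(.535,-.01+.022,.055)
    print(a,b,'jawplate',track(a,b,(289,190,308,218),P,guess=1.8 if b-a==1 else 8),'block',track(a,b,(260,164,300,190),(.523,.045,.075),guess=.3 if b-a==1 else 3.8))
a=[cv2.resize(cv2.imread(f'pics/side{k}.png')[155:230,240:320],(400,375),interpolation=cv2.INTER_CUBIC) for k in (14,17)]
cv2.imwrite('pics/cmp17.png',np.hstack(a))
E
```

```text
[ 0.5432 -0.1067  0.1153] [ 1.   3.6 -2.8] w 0.0423 t 20.65
jaw side (np.float64(1.3), array([0.83, 1.55]), 21) scene (np.float64(0.1), array([0.05, 1.25]), 21)
block side (np.float64(0.03), array([0.  , 0.16]), 14) scene (np.float64(3.78), array([3.73, 4.53]), 7)
stop (np.float64(0.03), array([-0.13,  0.06]), 11)
14 15 jawplate (np.float64(3.88), array([3.61, 4.34]), 10) block (np.float64(3.16), array([1.05, 3.6 ]), 15)
15 16 jawplate (np.float64(1.37), array([1.2 , 1.64]), 8) block (np.float64(0.56), array([0.06, 0.63]), 12)
16 17 jawplate (np.float64(1.33), array([1.06, 1.46]), 10) block (np.float64(0.04), array([0.  , 0.16]), 15)
14 17 jawplate (np.float64(4.84), array([3.21, 7.54]), 6) block (np.float64(3.91), array([1.57, 4.21]), 15)
```

View pics/cmp17.png

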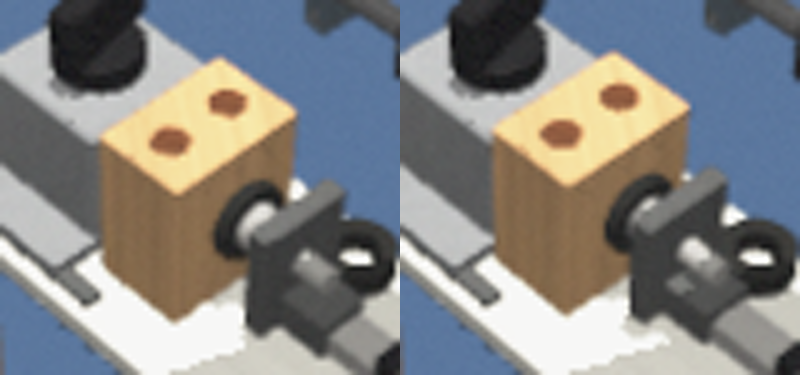

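The pad's edge-to-plate spacing shrank from 32 to 27 zoom px, which is about 2.4 mm of compression. The tracking says 2–3 mm. Two more strokes should bring it to about 5.

send_rows(moves=[{"jaw":-0.3,"dx":0,"dy":-0.006,"dz":-0.0005,"ax":0,"ay":0,"az":0},{"jaw":-0.65,"dx":0,"dy":-0.0095,"dz":-0.0005,"ax":0,"ay":0,"az":0},{"jaw":-0.65,"dx":0,"dy":-0.0095,"dz":-0.0005,"ax":0,"ay":0,"az":0},{"jaw":-0.65,"dx":0,"dy":-0.0095,"dz":-0.0005,"ax":0,"ay":0,"az":0},{"jaw":-0.3,"dx":0,"dy":-0.0085,"dz":-0.0005,"ax":0,"ay":0,"az":0},{"jaw":-0.15,"dx":0,"dy":-0.005,"dz":-0.0005,"ax":0,"ay":0,"az":0},{"jaw":0,"dx":0,"dy":-0.002,"dz":-0.0005,"ax":0,"ay":0,"az":0},{"jaw":0.1,"dx":0,"dy":0,"dz":-0.0005,"ax":0,"ay":0,"az":0},{"jaw":0.1,"dx":0,"dy":0,"dz":-0.0005,"ax":0,"ay":0,"az":0}])

```text
time_s: 21.65
tcp_pos: [0.5431, -0.1067, 0.1156]
eef_rot: [[0.994, 0.11, -0.002], [0.11, -0.994, 0.0], [-0.002, -0.0, -1.0]]
wrist_force: [1.5, 2.5, -3.2]
width: 0.0428
```

```bash
python3 - <<'E'
from h import *
rep(18,17,1.4,gb=0,sh=27)
P=(.535,-.01+.022,.055)
print('jawplate',track(17,18,(288,188,308,218),P,guess=1.4))
E
```

```text
[ 0.5431 -0.1067  0.1156] [ 1.5  2.5 -3.2] w 0.0428 t 21.65
jaw side (np.float64(0.81), array([0.47, 1.  ]), 22) scene (np.float64(0.15), array([0.1 , 0.47]), 21)
block side (np.float64(-0.01), array([-0.02,  0.04]), 13) scene (np.float64(3.88), array([3.84, 4.67]), 7)
stop (np.float64(0.02), array([-0.02,  0.13]), 11)
jawplate (np.float64(0.8), array([0.55, 0.95]), 11)
```

send_rows(moves=[{"jaw":-0.3,"dx":0,"dy":-0.006,"dz":0,"ax":0,"ay":0,"az":0},{"jaw":-0.65,"dx":0,"dy":-0.0095,"dz":0,"ax":0,"ay":0,"az":0},{"jaw":-0.65,"dx":0,"dy":-0.0095,"dz":0,"ax":0,"ay":0,"az":0},{"jaw":-0.65,"dx":0,"dy":-0.0095,"dz":0,"ax":0,"ay":0,"az":0},{"jaw":-0.3,"dx":0,"dy":-0.0085,"dz":0,"ax":0,"ay":0,"az":0},{"jaw":-0.15,"dx":0,"dy":-0.005,"dz":0,"ax":0,"ay":0,"az":0},{"jaw":0,"dx":0,"dy":-0.002,"dz":0,"ax":0,"ay":0,"az":0},{"jaw":0.1,"dx":0,"dy":0,"dz":0,"ax":0,"ay":0,"az":0},{"jaw":0.1,"dx":0,"dy":0,"dz":0,"ax":0,"ay":0,"az":0}])

```text
time_s: 22.65
tcp_pos: [0.5429, -0.1067, 0.1153]
eef_rot: [[0.994, 0.11, -0.002], [0.11, -0.994, 0.0], [-0.002, -0.001, -1.0]]
wrist_force: [1.4, 3.9, -3.8]
width: 0.0427
```

```bash
python3 - <<'E'
from h import *
rep(19,18,1.4,gb=0,sh=28)
P=(.535,-.01+.022,.055)
print('jawplate',track(18,19,(288,188,308,218),P,guess=1.4))
a=[cv2.resize(cv2.imread(f'pics/side{k}.png')[180:230,270:320],(400,400),interpolation=cv2.INTER_CUBIC) for k in (13,19)]
cv2.imwrite('pics/cmp19.png',np.hstack(a))
E
```

```text
[ 0.5429 -0.1067  0.1153] [ 1.4  3.9 -3.8] w 0.0427 t 22.65
jaw side (np.float64(0.49), array([0.18, 0.67]), 25) scene (np.float64(0.07), array([-0.02,  0.27]), 22)
block side (np.float64(0.01), array([-0.  ,  0.03]), 16) scene (np.float64(3.86), array([3.82, 4.71]), 7)
stop (np.float64(0.01), array([-0.04,  0.1 ]), 11)
jawplate (np.float64(0.62), array([0.43, 0.74]), 11)
```

View pics/cmp19.png

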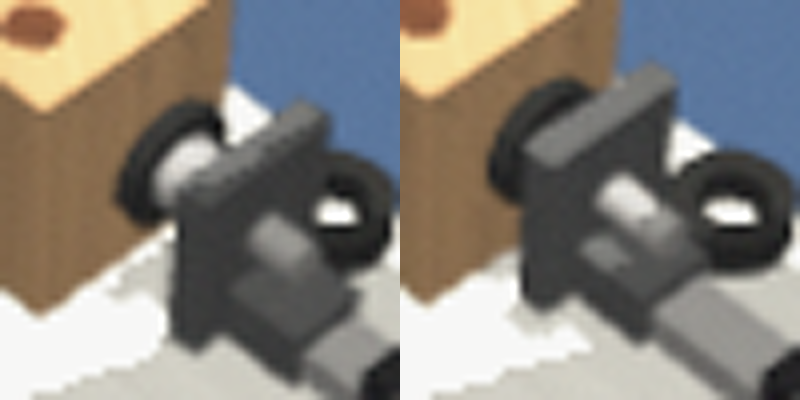

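Pad-to-plate spacing here shrank from 63 to 35 zoom px, about 8 mm. That disagrees with the tracked sum of about 4 mm. I need a better measurement before going on.

```bash
python3 - <<'E'
from h import *
def crop(k): return cv2.resize(cv2.imread(f'pics/side{k}.png')[184:226,274:312],(266,294),interpolation=cv2.INTER_CUBIC)
rows=[np.hstack([crop(k) for k in r]) for r in ((12,13,14),(15,17,19))]
im=cv2.convertScaleAbs(np.vstack(rows),alpha=1.7)
cv2.imwrite('pics/cmp19b.png',im); print(im.shape)
for k in (6,19):
    c=load(f'side{k}')
    for z in (.05,.071): 
        P=np.array((.535,-.0,z)); print(np.array(proj(c,P+.01*FX))-proj(c,P))
E
```

```text
(588, 798, 3)
[-4.04839693 -3.06695412]
[-4.1431066  -3.07678523]
[-4.04839693 -3.06695412]
[-4.1431066  -3.07678523]
```

View pics/cmp19b.png

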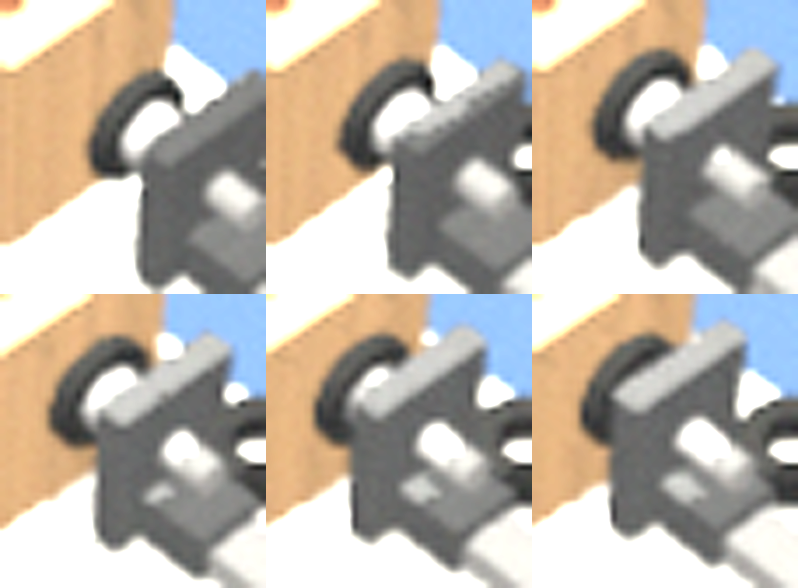

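```bash
python3 - <<'E'
from h import *
U=8
for k in (6,8,10,11,12,13,14,15,16,17,18,19):
    g=cv2.cvtColor(cv2.imread(f'pics/side{k}.png'),cv2.COLOR_BGR2GRAY)[180:240,270:325]
    g=cv2.resize(g,None,fx=U,fy=U,interpolation=cv2.INTER_CUBIC)
    m=(g<68).astype(np.uint8)
    n,l,st,ce=cv2.connectedComponentsWithStats(m)
    i=1+np.argmax(st[1:,4]); mm=l==i
    left=np.array([np.argmax(r) if r.any() else 9999 for r in mm])
    # pad tip: first local min of left profile (upper), plate edge: bottom part
    ys=np.where(left<9999)[0]; top=ys[0]
    up=left[top:top+20*U]; pad=up.min(); py=top+np.argmin(up)
    # plate left edge between pad bottom and plate bottom
    low=left[py+8*U:]; low=low[low<9999]
    # median of left edge over the vertical flank = rows py+11..py+16 px
    fl=left[py+10*U:py+14*U]
    # plate lower end row of flank corner
    print(k,'pad',pad/U+270,py/U+180,'flank',np.median(fl)/U+270,'min',low.min()/U+270, 'spacing',(np.median(fl)-pad)/U,(low.min()-pad)/U)
E
```

```text
6 pad 299.375 218.375 flank 309.875 min 299.0 spacing 10.5 -0.375
8 pad 298.375 219.375 flank 311.5625 min 299.5 spacing 13.1875 1.125
10 pad 297.375 219.375 flank 311.625 min 306.375 spacing 14.25 9.0
11 pad 296.375 216.25 flank 307.4375 min 296.25 spacing 11.0625 -0.125
12 pad 294.25 207.875 flank 294.25 min 294.125 spacing 0.0 -0.125
13 pad 291.75 206.375 flank 291.75 min 291.75 spacing 0.0 0.0
14 pad 282.75 201.375 flank 289.8125 min 289.5 spacing 7.0625 6.75
15 pad 281.125 200.375 flank 288.375 min 288.125 spacing 7.25 7.0
16 pad 281.0 199.625 flank 287.375 min 287.25 spacing 6.375 6.25
17 pad 281.0 199.625 flank 286.375 min 286.375 spacing 5.375 5.375
18 pad 280.875 200.5 flank 286.25 min 285.875 spacing 5.375 5.0
19 pad 280.875 201.25 flank 285.5 min 285.375 spacing 4.625 4.5
```

Edge measurement gives pad-to-plate spacings of 7.1–7.25 px at frames 14 and 15 (free) and 4.55 px now, which is about 6.4 mm. I'll firm up the free reference.

```bash
python3 - <<'E'
from h import *
U=8
for k in (10,11,12,13,14,15,16,17,18,19):
  out=[]
  for thr in (60,68,76):
    g=cv2.cvtColor(cv2.imread(f'pics/side{k}.png'),cv2.COLOR_BGR2GRAY)[180:240,270:325]
    g=cv2.resize(g,None,fx=U,fy=U,interpolation=cv2.INTER_CUBIC)
    m=g<thr
    pr=range(int((195-180)*U),int((207-180)*U)) if k<14 else range(int(13*U),int(25*U))
    sub=m[pr.start:pr.stop]; cols=np.where(sub.sum(0)>U)[0]; pad=cols.min()/U+270   # pad's left tip
    lo=m[int(30*U):int(40*U)] if k<14 else m[int(28*U):int(36*U)]
    L=[np.argmax(r) for r in lo if r.any()]; fl=np.percentile(L,10)/U+270
    out.append((round(pad,2),round(fl,2),round(fl-pad,2)))
  print(k,out)
E
```

```text
10 [(np.float64(290.75), np.float64(292.35), np.float64(1.6)), (np.float64(290.5), np.float64(292.1), np.float64(1.6)), (np.float64(290.25), np.float64(291.86), np.float64(1.61))]
11 [(np.float64(289.12), np.float64(296.5), np.float64(7.38)), (np.float64(289.0), np.float64(296.38), np.float64(7.38)), (np.float64(288.88), np.float64(295.9), np.float64(7.02))]
12 [(np.float64(287.0), np.float64(294.5), np.float64(7.5)), (np.float64(286.75), np.float64(294.25), np.float64(7.5)), (np.float64(286.62), np.float64(294.12), np.float64(7.5))]
13 [(np.float64(284.75), np.float64(292.49), np.float64(7.74)), (np.float64(284.5), np.float64(291.75), np.float64(7.25)), (np.float64(284.38), np.float64(291.62), np.float64(7.25))]
14 [(np.float64(282.88), np.float64(290.5), np.float64(7.62)), (np.float64(282.75), np.float64(289.75), np.float64(7.0)), (np.float64(282.62), np.float64(289.62), np.float64(7.0))]
15 [(np.float64(281.25), np.float64(288.5), np.float64(7.25)), (np.float64(281.12), np.float64(288.25), np.float64(7.12)), (np.float64(281.0), np.float64(288.0), np.float64(7.0))]
16 [(np.float64(281.12), np.float64(287.5), np.float64(6.38)), (np.float64(281.0), np.float64(287.25), np.float64(6.25)), (np.float64(280.88), np.float64(287.0), np.float64(6.12))]
17 [(np.float64(281.12), np.float64(286.5), np.float64(5.38)), (np.float64(281.0), np.float64(286.38), np.float64(5.38)), (np.float64(280.88), np.float64(286.12), np.float64(5.25))]
18 [(np.float64(281.12), np.float64(286.5), np.float64(5.38)), (np.float64(281.0), np.float64(285.91), np.float64(4.91)), (np.float64(280.88), np.float64(285.62), np.float64(4.75))]
19 [(np.float64(281.12), np.float64(285.5), np.float64(4.38)), (np.float64(281.0), np.float64(285.38), np.float64(4.38)), (np.float64(280.88), np.float64(285.12), np.float64(4.25))]
```

The free spacing is 7.2 ± 0.2 px and it is now 4.33 px, so the pad is pressed in about 7 mm. That is inside 3–10 mm and near the target. I'll hold still for half a second and check everything for drift.

send_rows(moves=[{"jaw":0.1,"dx":0,"dy":0,"dz":0,"ax":0,"ay":0,"az":0},{"jaw":0.1,"dx":0,"dy":0,"dz":0,"ax":0,"ay":0,"az":0},{"jaw":0.1,"dx":0,"dy":0,"dz":0,"ax":0,"ay":0,"az":0},{"jaw":0.1,"dx":0,"dy":0,"dz":0,"ax":0,"ay":0,"az":0},{"jaw":0.1,"dx":0,"dy":0,"dz":0,"ax":0,"ay":0,"az":0}])

```text
time_s: 23.25
tcp_pos: [0.5429, -0.1067, 0.1153]
eef_rot: [[0.994, 0.11, -0.002], [0.11, -0.994, 0.0], [-0.002, -0.0, -1.0]]
wrist_force: [1.1, 2.4, -3.0]
width: 0.0428
```

```bash
python3 - <<'E'
from h import *
rep(20,19,0,gb=0,sh=29)
print('stop since start side',track(0,20,(238,158,262,190),(.52,.09,.07)),'scene',track(0,20,(266,270,330,325),(.52,.09,.07),cam='scene'))
g=cv2.cvtColor(cv2.imread('pics/side20.png'),cv2.COLOR_BGR2GRAY)[180:240,270:325];g=cv2.resize(g,None,fx=8,fy=8,interpolation=cv2.INTER_CUBIC);m=g<68
pad=np.where(m[104:200].sum(0)>8)[0].min()/8;fl=np.percentile([np.argmax(r) for r in m[224:288] if r.any()],10)/8;print('spacing',fl-pad)
a=[cv2.resize(cv2.imread('pics/side20.png')[140:310,200:400],(400,340),interpolation=cv2.INTER_CUBIC),cv2.resize(cv2.imread('pics/scene20.png')[165:365,170:370],(340,340),interpolation=cv2.INTER_CUBIC)]
cv2.imwrite('pics/fin20.png',np.hstack(a))
E
```

```text
[ 0.5429 -0.1067  0.1153] [ 1.1  2.4 -3. ] w 0.0428 t 23.25
jaw side (np.float64(0.01), array([-0.01,  0.02]), 24) scene (np.float64(0.0), array([-0.01,  0.01]), 24)
block side (np.float64(0.01), array([0.  , 0.06]), 17) scene (np.float64(3.86), array([3.82, 4.79]), 7)
stop (np.float64(0.03), array([-0.01,  0.06]), 11)
stop since start side (np.float64(1.21), array([0.31, 1.97]), 11) scene (np.float64(0.04), array([-0.18,  0.44]), 16)
spacing 4.5
```

View pics/fin20.png

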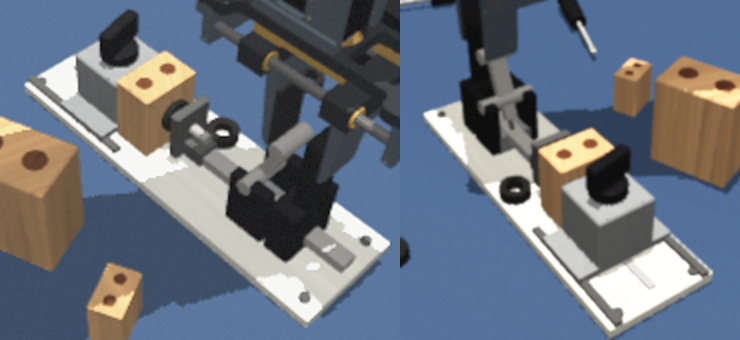

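The final view shows the knob bar across the stop, the block upright between pad and stop, the trigger squeezed in the fingers, and nothing drifting. I'll hand it in.

```bash
python3 -c "
from workcell import arm
print(arm.sign_off())"
```

```text
the job is handed in; nothing more can be done
None
```

I turned the clamp knob clockwise to its end and pumped the trigger until the pad pressed the block against the locked stop. I handed in at about 23 s, still holding the trigger squeezed; no verdict was reported.

**What I did**
- **Knob:** I turned it by 1.21 rad to about 1.35 rad. The moment rose to 0.24 N m there, so it is at its end stop.
- **Trigger:** I squeezed it 13 times, each time to its full travel.

**Last checks**
- **Pad:** it is pressed in about 6.5–7 mm, judged by how far the pad-to-plate spacing shrank in the side camera. I put the error at roughly 0.7 mm. Nothing drifted over a half-second hold.
- **Block:** it is upright and moved about 4 mm up to the stop. It has not moved since.
- **Trigger hold:** the fingers are at 42.8 mm, past the nominal 44 mm for fully squeezed, with the grip set to 35 N.

**What disagreed**
- **Jaw travel per stroke:** image tracking gave about 2.0–2.6 mm per free stroke, against the 5–6 mm stated. It also read low near the end, suggesting only about 4 mm of pad compression. I trusted the pad-to-plate edge measurement instead.
- **Stop movement:** the scene camera showed 0.04 mm since the start. The side camera showed 1.2 mm, with wide scatter and a shadow change at that spot. Both are under 6 mm.

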